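# Turn the masher over in its display mug

## Robot

A 6-joint arm with a two-finger parallel gripper is mounted at the origin on a cart in front of the work surface, level with it; the furniture and walls round the work are solid. World frame = base frame: x ahead of the robot, y to its left, z up, the work surface at z = 0. Lengths are in mm, angles in rad, forces in N, time in s.
With the tool pointing down it reaches from about 375 to 825 mm from the base axis. Payload 5.5 kg.
Tool frame: the origin (TCP) lies on the centre line of the jaws, within the pads' length; the fingertips stand 8 mm ahead of it and the grasp point (between the pads) lies 11 mm behind it; z points along the fingers, y is the line along which they close (so a half turn about z gives the same grasp; the last joint's range is limited). The gripper opens to 85 mm and grips with 20 to 120 N. Pads are 22 mm wide; open, the fingers measure 114 mm over their backs; the gripper's body (76 mm by 85 mm) begins 54 mm behind the grasp point. The pads swing forward as they close: fully open they stand 13 mm farther back than shut.
Start: joints at [1.278, 0.314, -0.047, 1.21, 0, 1.571], TCP at [173.177, 574.46, 239.299] pointing down, gripper open.
Joint ranges: [-2.67, 2.67], [-0.69, 1.73], [-1.03, 1.25], [-2.08, 2.16], [-1.42, 1.45], [-3.14, 3.14]. Speed limits (rad/s): [2.39, 2.39, 3.01, 3.14, 3.14, 3.14].

## Interface

Orientations are given as a unit quaternion [x, y, z, w].
In Python, from workcell import read_state, read_camera, manip gives the robot as it stands.
- The arm moves only by the tool jog_arm, never from a script. Its argument "series" is a list of rows, each a list of 2 entries, a list of its own where there are three numbers: the shift along the tool's x, y, z in m, then the turn, a rotation vector about the tool's x, y, z in degrees. In form: [[[x, y, z], [ax, ay, az]], ...]. A call has 1 to 5 rows; each row shifts and turns the commanded pose from where the row before left it, along the tool's axes as they then stand; what a row does not reach is not made up. A row lasts 1/10 s, in which the tool goes at most 50 mm and 8.59 degrees, less where a joint would pass 70% of its speed; a pose out of reach is approached as far as the arm can. A call is refused whole if a number of a shift passes 0.05 or a number of a turn 8.59, either way. A call with a gripper value outside its range is refused whole. "jaw" is the finger opening in m, from 0 to 0.0854, set as the call begins (left out, the last holds). The fingers move at their own pace and stop on an object; "force" is the grip in N (left out, the last holds). Time passes only in rows, so rows that do not move let the fingers close. It gives the time, the measured TCP pose, the force, the opening and the grip force at its end, in the units of the state.
- read_state(): the state, without advancing time (a new reading comes with each control period).
- read_camera(name): name is "scene" or "top"; returns a dict with "img" (384x512x3 uint8, blue, green, red), "depth" (384x512 float32, mm along the optical axis (not along the pixel's ray), 0 where there is no reading), "fx", "fy", "cx", "cy" (pixels), "R" (3x3) and "t" (3): a world point X has camera coordinates R X + t. Camera axes: x right, y down, z forward; pixel columns grow to the right and rows downward; lengths in mm; the calibration is good to about 2 mm. A picture is of the moment at which its call begins.
- manip.finish_job(): hands the job in; it is judged then, once.
The state is a dict: "time_s": time; "joints": joint angles; "qvel": joint speeds; "joint_torque": joint torques, N m; "position": TCP position; "tool_rot": TCP orientation; "wrist_force": force on the tool from outside, world axes, zero at the start; "torque": the same for the moment, N m; "grip_width": finger opening in mm; "finger_force": force on a finger pad.
Only numpy, scipy, OpenCV 4.12 (cv2) and the standard library are available. Lean on these libraries where they do the work, as an engineer would, in place of code of your own. Each camera call takes 0.05 s, during which the arm holds its last target. There are 200 camera calls.

## Task

The wooden masher has been put into the short mug upside down, head first. Pull it out, turn it end for end and put it back into the same mug handle-down, lowering it in gently instead of dropping it, so that it rests inside with its head showing above the rim. Keep the short mug standing upright about where it is and leave the other mugs, the bell and the jar alone.

Things in the scene. Friction and masses are not known exactly. Their poses are not given: they have to be found in the camera images.
- masher: Loose solid wooden masher, 195 mm long, 0.1 kg, centre of mass 63 mm from the head's end face. Eight-sided head 30 mm long, 45 mm across flats; round handle, 18 mm thick from 42 to 165 mm from that face, swelling to 25 mm at its end. Origin: centre of the head's flat end face; z axis runs from head to handle end. Laid flat it rests on head and handle end, axis 22 and 12 mm up, and does not roll.
- masher_head (a point): Centre of the flat end face of the masher's head (the body's origin).
- masher_handle_end (a point): Centre of the handle's free end, 195 mm from the head's end face.
- short_mug: Loose white stoneware mug, the shorter one, 102 mm high, 89 mm across, 0.34 kg; the masher stands in it head-down. Origin on the underside, 18 mm off the cup's axis: that axis is at y = +18 mm of the body's frame, the handle on the -y side (to y = -63 mm). Inside about 76 mm wide, almost down to the floor.
- mug_floor (a point): Centre of the inner floor of the short mug, 8 mm above the table, on the cup's axis; the rim is 94 mm above this point. z up.
- tall_mug: Loose empty white stoneware mug, a bystander, 124 mm high, 98 mm outside diameter, on the other side (left or right) of the table from the short mug; more tall mugs and vases stand fixed behind. Origin on its underside, 18 mm off the cup's axis towards the handle (handle on the -y side of its frame).
- service_bell: Brass-coloured counter bell on a dark base, a bystander, 84 mm across and 62 mm high. Origin: centre of its underside.
- balm_jar_1: Small dark round jar, a bystander, 56 mm across and 48 mm high. Origin: centre of its underside.
Things that resemble listed ones, but are neither listed nor needed, are in the scene too. Several things have the shape of the masher; the one meant has the colours described above. Leave any pink look-alike of the short_mug alone.

How it is judged:
By the outcome, as a careful person would: the job done as asked, in the order asked, and still so for the second after the job is handed in, with the robot touching nothing.
It also fails if it takes over 61 s, if anything falls off the work surface, if the arm or the gripper's body presses on something with over 40 N, if the wrist force passes 120 N, or if a joint passes its speed limit or range.

## Working session

There is one attempt and no reset: what is moved stays moved. The work goes in short steps, Python scripts to look and compute and a tool call to move; the robot and the scene stay as the last step left them, time stands still between calls to the robot, and variables do not carry over. Pictures are saved under pics/ and viewed, at most 10 in all, crops included, and the job is handed in when it is done.

Besides the shell and the picture viewer there is one more tool, called after "Call:" as a command line: name --argument value ..., lists and objects as JSON in quotes. jog_arm: Moves the arm, as the interface text tells. Its arguments: {"type":"object","properties":{"series":{"type":"array"},"jaw":{"type":"number"},"force":{"type":"number"}},"required":["series"]}

```bash
mkdir -p pics; cat > h.py <<'E'
import numpy as np,cv2,pickle
from workcell import read_state,read_camera,manip
def cam(n):
    c=read_camera(n); c['R']=np.array(c['R']);c['t']=np.array(c['t']).ravel(); return c
def ray(c,u,v):
    d=np.array([(u-c['cx'])/c['fx'],(v-c['cy'])/c['fy'],1.]); return -c['R'].T@c['t'], c['R'].T@d
def plane(c,u,v,z):
    o,d=ray(c,u,v); return o+d*(z-o[2])/d[2]
def pts(c):
    v,u=np.mgrid[:384,:512]; d=c['depth']
    P=np.stack([(u-c['cx'])/c['fx']*d,(v-c['cy'])/c['fy']*d,d],-1)
    return (P-c['t'])@c['R']
E
python3 - <<'E'
from h import *
for n in('scene','top'):
    c=cam(n); cv2.imwrite(f'pics/{n}0.png',c['img']); print(n,-c['R'].T@c['t'],c['R'][2],c['fx'])
    pickle.dump(c,open(n+'.pkl','wb'))
print(read_state())
E
```

```text
scene [-200.2166889  -682.68981396  844.47051925] [ 0.59287829  0.55554934 -0.58297536] 407.0670840698906
top [ 322.2704014   -33.74935888 1194.29634663] [ 0.16720544  0.03271604 -0.98537912] 442.57924111111464
{'time_s': 0.1, 'joints': array([ 1.27799248e+00,  3.14148006e-01, -4.79611417e-02,  1.21023127e+00,
        3.62811502e-05,  1.57079003e+00]), 'qvel': array([-0.00096893, -0.0028041 ,  0.00409346, -0.00118658, -0.00190529,
        0.00114138]), 'joint_torque': array([-2.01766325e-04, -5.40767884e+01,  3.40539765e+01,  1.11976883e-02,
       -2.16280506e-05, -4.99100366e-06]), 'position': array([173.02347801, 573.9753704 , 238.53303799]), 'tool_rot': array([ 1.45876356e-01,  9.89302528e-01, -7.61141397e-04, -1.30574767e-04]), 'wrist_force': array([ 0.28074387, -0.40803448, -0.54256075]), 'torque': array([-0.01561479, -0.02624369,  0.03773514]), 'finger_force': 0.0, 'grip_width': 85.60900106581383}
```

View pics/scene0.png

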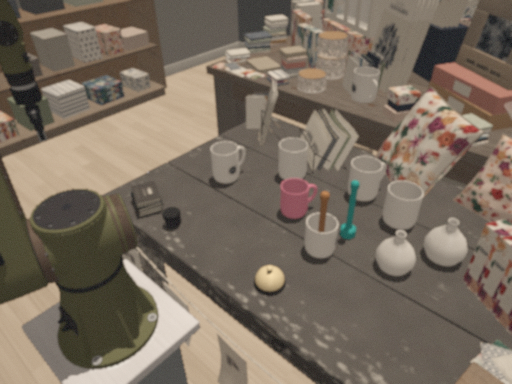

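View pics/top0.png

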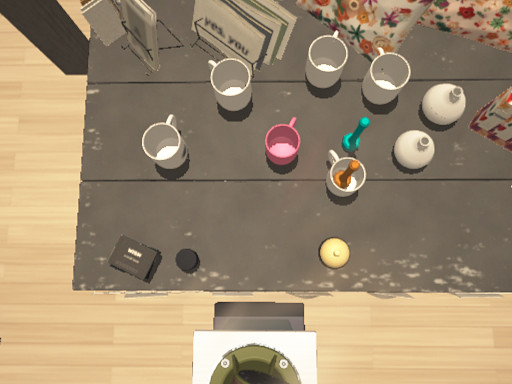

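The scene view shows the wooden masher in a white mug at (321,235) and a teal look-alike at (350,210). In the top view they are at (345,177) and (356,135). The orange-brown one, whose head is inside the white mug, fits "wooden". The pink mug is at (282,143) in the top view and the tall mug at (165,145). I'll confirm with a crop and measure.

```bash
python3 - <<'E'
from h import *
C={n:pickle.load(open(n+'.pkl','rb')) for n in('scene','top')}
s=cv2.resize(C['scene']['img'][165:275,255:385],None,fx=3,fy=3,interpolation=2); t=cv2.resize(C['top']['img'][105:215,290:420],None,fx=3,fy=3,interpolation=2)
cv2.imwrite('pics/crop1.png',np.hstack([s,t]))
for n,b in(('scene',(165,275,255,385)),('top',(105,215,290,420))):
    c=C[n]; hsv=cv2.cvtColor(c['img'],cv2.COLOR_BGR2HSV); P=pts(c)
    m=(hsv[...,0]>4)&(hsv[...,0]<16)&(hsv[...,1]>140); k=np.zeros_like(m);k[b[0]:b[1],b[2]:b[3]]=1;m&=k
    v,u=np.nonzero(m); print(n,'orange',m.sum(),u.min(),u.max(),v.min(),v.max())
    q=P[m&(c['depth']>0)]; i=np.argsort(q[:,2])
    for z0,z1 in((8,60),(60,100),(100,130),(130,160),(160,180),(180,190),(190,200),(200,230)):
        w=q[(q[:,2]>=z0)&(q[:,2]<z1)]
        if len(w):print(z0,z1,len(w),w.mean(0).round(1),w[:,:2].min(0).round(),w[:,:2].max(0).round())
    rim=k&(P[...,2]>97)&(P[...,2]<108)&(hsv[...,1]<60)&(c['depth']>0)
    r=P[rim]; 
    if n=='top':
        ax=r[:,:2]; print('rim',len(r),r.mean(0),r.min(0),r.max(0)); v,u=np.nonzero(rim); print(cv2.fitEllipse(np.c_[u,v].astype(np.float32)))
        A=np.c_[2*ax,np.ones(len(ax))]; x=np.linalg.lstsq(A,(ax**2).sum(1),rcond=None)[0]; print('circ',x[:2],np.sqrt(x[2]+x[:2]@x[:2]))
# clutter heights: top view things near mug
c=C['top'];P=pts(c)
for nm,(u,v) in dict(bell=(335,252),box=(135,258),jar=(187,260),teal=(364,123),vase=(414,145),pink=(282,130),tall=(165,125),m2=(231,65),m3=(327,45),m4=(386,60)).items(): print(nm,P[v,u].round())
E
```

```text
scene orange 80 320 327 195 229
60 100 10 [ 541.  -240.    89.3] [ 539. -243.] [ 544. -236.]
100 130 17 [ 539.8 -239.7  116.5] [ 537. -243.] [ 543. -236.]
130 160 15 [ 540.5 -239.5  147.1] [ 537. -243.] [ 546. -235.]
160 180 11 [ 540.3 -240.4  169.7] [ 538. -244.] [ 543. -238.]
180 190 9 [ 537.2 -241.3  185.1] [ 533. -245.] [ 539. -237.]
190 200 16 [ 539.3 -241.5  194.7] [ 535. -248.] [ 545. -235.]
top orange 312 334 359 160 187
8 60 156 [ 540.9 -229.3   37.6] [ 522. -258.] [ 565. -210.]
60 100 30 [ 539.6 -228.6   80.8] [ 536. -239.] [ 548. -223.]
100 130 19 [ 539.8 -227.1  114.6] [ 536. -234.] [ 550. -223.]
130 160 23 [ 539.1 -227.4  145. ] [ 536. -235.] [ 545. -223.]
160 180 9 [ 538.5 -228.3  165. ] [ 536. -232.] [ 545. -224.]
180 190 5 [ 536.7 -225.3  186.8] [ 533. -232.] [ 539. -222.]
190 200 34 [ 542.1 -230.5  196.8] [ 533. -244.] [ 556. -221.]
200 230 35 [ 543.7 -230.7  202.3] [ 534. -240.] [ 553. -222.]
rim 185 [ 552.04594827 -262.86322528  101.31784009] [ 497.470667   -418.13473566   97.03637739] [ 636.40307208 -190.30204183  107.51367471]
((372.03411865234375, 161.5831298828125), (37.4790153503418, 98.08091735839844), 63.47652053833008)
circ [ 581.18494407 -305.2240811 ] 99.9000703510431
bell [ 351. -204.   60.]
box [334. 304.  60.]
jar [330. 172.  50.]
teal [ 645. -259.  195.]
vase [ 619. -405.   96.]
pink [670. -73.  65.]
tall [669. 227. 115.]
m2 [840.  62.  95.]
m3 [ 904. -196.   75.]
m4 [ 855. -349.   82.]
```

View pics/crop1.png

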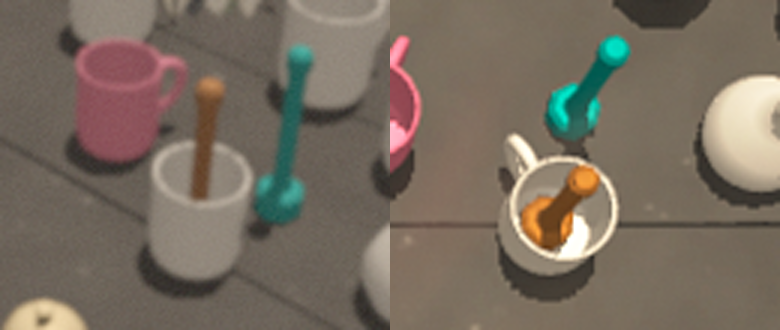

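The crop confirms it: the orange-brown masher has its head inside the white mug, with its handle end at crop (585,180). The teal one stands on the table next to the mug.

Plan: 
1. Grip the handle with the tool horizontal, pull the masher out and lay it down with the head pointing outward.
2. Regrip near the head, pitch the tool back to horizontal (handle down) and lower it in.

```bash
cat > plan.py <<'E'
import sys,json
from h import *
from scipy.spatial.transform import Rotation as Ro
def pose(az,r,z,p,f):
    a,p=np.radians(az),np.radians(p); rr=np.array([np.cos(a),np.sin(a),0]);t=np.array([-np.sin(a),np.cos(a),0])
    zt=np.cos(p)*rr-np.sin(p)*np.array([0,0,1.]); 
    return rr*r+[0,0,z], Ro.from_matrix(np.c_[np.cross(t,zt),t,zt])*Ro.from_euler('z',f,degrees=True)
def plan(*legs):
    """legs: (n,(az,r,z,p,f)); first leg n=None is the start (measured pose is used for the first row)"""
    s=read_state(); P=np.array(s['position']);R=Ro.from_quat(s['tool_rot'])
    cur=np.array(legs[0],float); k=0; out=[]
    for n,g in legs[1:]:
        g=np.array(g,float)
        for i in range(1,n+1):
            p,q=pose(*(cur+(g-cur)*i/n)); d=(R.inv().apply(p-P)/1000).round(3); w=np.degrees((R.inv()*q).as_rotvec()).round(1)
            out.append([d.tolist(),w.tolist()]); 
            if abs(d).max()>.05 or abs(w).max()>8.59: print('TOO BIG',d,w)
            P=P+R.apply(d*1000); R=R*Ro.from_rotvec(w,degrees=True)
        cur=g
    for i in range(0,len(out),5): print(json.dumps(out[i:i+5]).replace(' ',''))
def show():
    s=read_state();x,y,z=s['position'];M=Ro.from_quat(s['tool_rot']).as_matrix()
    print('t',s['time_s'],'az',np.degrees(np.arctan2(y,x)).round(2),'r',np.hypot(x,y).round(1),'pos',s['position'].round(1),'R',M.round(2).tolist(),'j',s['joints'].round(2),'F',s['wrist_force'].round(1),'w',round(s['grip_width'],1),s['finger_force'])
E
python3 - <<'E'
from plan import *
c=pickle.load(open('top.pkl','rb'))
for u,v in((348,174.7),(330,174.7),(366,174.7),(348,157.3),(348,192.3)): print('mug',plane(c,u,v,102).round(1))
plan((73.2,574,239,90,90),(5,(50,560,270,75,65)),(8,(10,530,280,40,20)),(8,(-23.2,460,270,0,0)))
E
```

```text
mug [ 541.2 -235.5  102. ]
mug [ 541.3 -190.7  102. ]
mug [ 541.  -280.1  102. ]
mug [ 585.8 -236.9  102. ]
mug [ 496.6 -234.1  102. ]
[[[-0.046,-0.03,-0.007],[-3.1,-0.3,-0.3]],[[-0.046,-0.009,-0.006],[-2.9,-0.7,-0.4]],[[-0.044,-0.011,-0.007],[-2.8,-1.2,-0.4]],[[-0.043,-0.016,-0.007],[-2.6,-1.8,-0.4]],[[-0.042,-0.018,-0.007],[-2.4,-2.1,-0.5]]]
[[[-0.041,-0.026,-0.002],[-3.1,-3.3,-0.9]],[[-0.039,-0.028,-0.003],[-2.7,-4.0,-0.9]],[[-0.036,-0.033,-0.004],[-2.0,-4.4,-1.2]],[[-0.032,-0.035,-0.004],[-1.3,-4.9,-1.3]],[[-0.029,-0.037,-0.004],[-0.6,-5.2,-1.5]]]
[[[-0.025,-0.04,-0.004],[0.1,-5.4,-1.7]],[[-0.021,-0.042,-0.005],[1.0,-5.5,-2.0]],[[-0.017,-0.043,-0.005],[1.7,-5.4,-2.3]],[[-0.006,-0.038,-0.007],[1.5,-5.8,0.1]],[[-0.005,-0.037,-0.008],[2.0,-5.8,-0.3]]]
[[[-0.003,-0.037,-0.008],[2.4,-5.7,-0.6]],[[-0.003,-0.036,-0.008],[2.8,-5.7,-0.9]],[[-0.001,-0.036,-0.009],[3.1,-5.5,-1.2]],[[-0.001,-0.034,-0.009],[3.5,-5.4,-1.6]],[[-0.0,-0.034,-0.01],[3.8,-5.3,-2.0]]]
[[[0.0,-0.034,-0.01],[4.0,-5.1,-2.3]]]
```

Call:
jog_arm --series '[[[-0.046, -0.03, -0.007], [-3.1, -0.3, -0.3]], [[-0.046, -0.009, -0.006], [-2.9, -0.7, -0.4]], [[-0.044, -0.011, -0.007], [-2.8, -1.2, -0.4]], [[-0.043, -0.016, -0.007], [-2.6, -1.8, -0.4]], [[-0.042, -0.018, -0.007], [-2.4, -2.1, -0.5]]]' --jaw 0.085

```text
time_s: 0.6
position: [358.3, 432.1, 270.5]
tool_rot: [0.13, 0.983, 0.112, 0.071]
wrist_force: [-0.1, 0.9, 1.1]
grip_width: 85.1
finger_force: 0.0
```

Call:
jog_arm --series '[[[-0.041, -0.026, -0.002], [-3.1, -3.3, -0.9]], [[-0.039, -0.028, -0.003], [-2.7, -4.0, -0.9]], [[-0.036, -0.033, -0.004], [-2.0, -4.4, -1.2]], [[-0.032, -0.035, -0.004], [-1.3, -4.9, -1.3]], [[-0.029, -0.037, -0.004], [-0.6, -5.2, -1.5]]]'

```text
time_s: 1.1
position: [487.8, 231.4, 276.3]
tool_rot: [0.098, 0.943, 0.163, 0.274]
wrist_force: [0.3, -1.0, -0.0]
grip_width: 85.1
finger_force: 0.0
```

Call:
jog_arm --series '[[[-0.025, -0.04, -0.004], [0.1, -5.4, -1.7]], [[-0.021, -0.042, -0.005], [1.0, -5.5, -2.0]], [[-0.017, -0.043, -0.005], [1.7, -5.4, -2.3]], [[-0.006, -0.038, -0.007], [1.5, -5.8, 0.1]], [[-0.005, -0.037, -0.008], [2.0, -5.8, -0.3]]]'

```text
time_s: 1.6
position: [538.8, 21.2, 333.3]
tool_rot: [0.103, 0.878, 0.065, 0.463]
wrist_force: [0.3, -0.7, -0.5]
grip_width: 84.9
finger_force: 0.0
```

```bash
python3 -c "
from plan import *
show()
plan((-2,504,276,25,12),(1,(-2,504,276,25,12)),(6,(-23.2,460,270,0,0)))"
```

```text
t 1.6 az 2.25 r 539.2 pos [538.8  21.2 333.3] R [[-0.55, 0.12, 0.83], [0.24, 0.97, 0.02], [-0.8, 0.21, -0.56]] j [ 0.06 -0.52 -1.02  0.1  -0.03  0.28] F [ 0.3 -0.7 -0.5] w 84.9 0.0
TOO BIG [ 0.056 -0.054  0.003] [ 0.6 -9.7 -1.1]
[[[0.056,-0.054,0.003],[0.6,-9.7,-1.1]],[[-0.002,-0.031,-0.008],[2.4,-4.7,-0.6]],[[-0.002,-0.03,-0.007],[2.7,-4.6,-0.9]],[[-0.001,-0.03,-0.008],[2.9,-4.5,-1.1]],[[0.0,-0.029,-0.007],[3.1,-4.5,-1.3]]]
[[[0.0,-0.029,-0.008],[3.3,-4.3,-1.6]],[[0.001,-0.029,-0.008],[3.4,-4.3,-1.9]]]
```

J3 has reached its folded limit, so I'll fit the arm's kinematics to see which approach works. First I need a few states.

Call:
jog_arm --series '[[[0, 0, 0], [0, 5, 0]], [[0, 0, 0.02], [0, 5, 0]], [[0, 0, 0.02], [0, 5, 0]], [[0, 0, 0], [6, 0, 0]], [[0, 0, 0], [0, 0, 0]]]'

```text
time_s: 2.1
position: [569.3, 26.5, 305.5]
tool_rot: [0.11, 0.934, 0.03, 0.337]
wrist_force: [0.7, 0.6, -0.0]
grip_width: 84.8
finger_force: 0.0
```

```bash
python3 -c "
from plan import *
show()"
```

```text
t 2.1 az 2.66 r 570.0 pos [569.3  26.5 305.5] R [[-0.75, 0.19, 0.64], [0.23, 0.97, -0.02], [-0.62, 0.13, -0.77]] j [ 0.09 -0.29 -0.75  0.43 -0.07  0.3 ] F [ 0.7  0.6 -0. ] w 84.8 0.0
```

Call:
jog_arm --series '[[[0, 0, 0], [8, 0, 0]], [[0, 0, 0], [8, 0, 0]], [[0, 0, 0], [8, 0, 0]], [[0, 0, 0], [8, 0, 0]], [[0, 0, 0], [0, 0, 0]]]'

```text
time_s: 2.6
position: [568.4, 28.0, 300.9]
tool_rot: [0.196, 0.908, -0.23, 0.29]
wrist_force: [0.0, 0.6, -1.6]
grip_width: 84.8
finger_force: 0.0
```

```bash
python3 -c "
from plan import *
show()"
```

```text
t 2.6 az 2.82 r 569.1 pos [568.4  28.  300.9] R [[-0.75, 0.49, 0.44], [0.22, 0.82, -0.53], [-0.62, -0.3, -0.73]] j [ 0.44  0.03 -0.46  0.85 -0.73  0.77] F [ 0.   0.6 -1.6] w 84.8 0.0
```

Call:
jog_arm --series '[[[0.03, 0, 0.04], [0, 0, 0]], [[0.03, 0, 0.04], [0, 0, 0]], [[0.03, 0, 0.03], [0, 0, 0]], [[0, 0, 0], [0, 6, 0]], [[0, 0, 0], [0, 0, 0]]]'

```text
time_s: 3.1
position: [546.6, -15.1, 167.8]
tool_rot: [0.211, 0.921, -0.218, 0.244]
wrist_force: [2.1, 0.2, 1.6]
grip_width: 85.1
finger_force: 0.0
```

```bash
python3 -c "
from plan import *
show()"
```

```text
t 3.1 az -1.58 r 546.8 pos [546.6 -15.1 167.8] R [[-0.79, 0.5, 0.36], [0.28, 0.82, -0.5], [-0.54, -0.3, -0.79]] j [ 0.33  0.11 -0.66  0.59 -0.63  0.71] F [2.1 0.2 1.6] w 85.1 0.0
```

```bash
cat > fk.py <<'E'
import numpy as np
from scipy.spatial.transform import Rotation as Ro
from scipy.optimize import least_squares
LO=np.array([-2.67,-.69,-1.03,-2.08,-1.42,-3.14]);HI=np.array([2.67,1.73,1.25,2.16,1.45,3.14])
s5=-1
def fk(q,P):
    zs,a,b,c,L,e,s5,s6=P
    r=lambda p:np.array([np.cos(p),0,-np.sin(p)])
    X=np.array([0,0,zs])+a*np.array([np.sin(q[1]),0,np.cos(q[1])])+e*np.array([np.cos(q[1]),0,-np.sin(q[1])])+b*r(q[1]-q[2])
    p=q[1]-q[2]+q[3]; X=X+c*r(p)
    M=Ro.from_euler('y',p)*Ro.from_euler('z',s5*q[4])   # tool z along local x
    X=X+L*M.apply([1,0,0]); W=Ro.from_euler('z',q[0])
    T=M*Ro.from_matrix(np.array([[0,0,1],[0,1,0],[-1,0,0]]).astype(float))*Ro.from_euler('z',s6*q[5])
    return W.apply(X),W*T
E
python3 - <<'E'
from fk import *
D=[([1.278,.314148,-.04796,1.21023,0,1.57079],[173.02,573.975,238.5],None),
([.06,-.52,-1.02,.1,-.03,.28],[538.8,21.2,333.3],[[-0.55,0.12,0.83],[0.24,0.97,0.02],[-0.8,0.21,-0.56]]),
([0.09,-0.29,-0.75,0.43,-0.07,0.3],[569.3,26.5,305.5],[[-0.75,0.19,0.64],[0.23,0.97,-0.02],[-0.62,0.13,-0.77]]),
([0.44,0.03,-0.46,0.85,-0.73,0.77],[568.4,28,300.9],[[-0.75,0.49,0.44],[0.22,0.82,-0.53],[-0.62,-0.3,-0.73]]),
([0.33,0.11,-0.66,0.59,-0.63,0.71],[546.6,-15.1,167.8],[[-0.79,0.5,0.36],[0.28,0.82,-0.5],[-0.54,-0.3,-0.79]])]
for s5 in(1,-1):
  for e in (0,1):
    f=lambda x:np.concatenate([fk(q,[*x[:5],e*x[5],s5,1])[0]-p for q,p,_ in D]+[.1*(x-[300,400,400,100,200,0])*.1])
    r=least_squares(f,[300,400,400,100,200,0]); print(s5,e,r.x.round(1),np.abs(r.fun[:15]).max().round(1))
    print(fk(D[3][0],[*r.x,s5,1])[1].as_matrix().round(2).tolist())
E
```

```text
1 0 [362.  548.6 475.7 155.4 324.5   0. ] 21.9
[[-0.76, 0.48, 0.44], [0.22, 0.82, -0.53], [-0.62, -0.31, -0.73]]
1 1 [372.8 436.8 463.5  54.8 323.8  43.7] 20.9
[[-0.76, 0.48, 0.44], [0.22, 0.82, -0.53], [-0.62, -0.31, -0.73]]
-1 0 [ 444.5  419.5  500.2  639.7 -283.2    0. ] 89.9
[[-0.95, 0.29, -0.13], [0.13, 0.73, 0.68], [0.29, 0.63, -0.73]]
-1 1 [ 498.  -133.1  439.5  142.4 -286.5  216.1] 80.1
[[-0.95, 0.29, -0.13], [0.13, 0.73, 0.68], [0.29, 0.63, -0.73]]
```

```bash
python3 - <<'E'
from fk import *
D=[([1.278,.314148,-.04796,1.21023,0,1.57079],[173.02,573.975,238.5]),
([.06,-.52,-1.02,.1,-.03,.28],[538.8,21.2,333.3]),
([0.09,-0.29,-0.75,0.43,-0.07,0.3],[569.3,26.5,305.5]),
([0.44,0.03,-0.46,0.85,-0.73,0.77],[568.4,28,300.9]),
([0.33,0.11,-0.66,0.59,-0.63,0.71],[546.6,-15.1,167.8])]
def g(q,x):
    zs,a,b,c,L,e,e2,r0,yo,co=x
    X,T=fk(q,[zs,a,b,c,L,e,1,1]); W=Ro.from_euler('z',q[0]); p=q[1]-q[2]
    return X+W.apply([r0+e2*np.sin(p),yo,e2*np.cos(p)]) 
x0=np.array([300,400,400,50,250,0,0,0,0,0.])
for mask in ([1,1,1,1,1,1,1,0,0,0],[1,1,1,1,1,0,0,1,0,0],[1,1,1,1,1,0,0,0,1,0],[1]*9+[0]):
    m=np.array(mask)
    f=lambda x:np.concatenate([g(q,x*m)-p for q,p in D]+[.03*(x-x0)])
    r=least_squares(f,x0); print(mask,(r.x*m).round(1));print(r.fun[:15].reshape(5,3).round(1).tolist())
E
```

```text
[1, 1, 1, 1, 1, 1, 1, 0, 0, 0] [283.5 491.  436.  102.3 325.1  13.2  78.9   0.    0.    0. ]
[[-0.1, -0.2, -0.2], [1.3, 1.5, 1.8], [-3.1, 1.8, -2.1], [2.1, 1.0, 2.0], [-0.9, -0.4, -1.5]]
[1, 1, 1, 1, 1, 0, 0, 1, 0, 0] [345.3 524.3 430.4 136.7 322.4   0.    0.   46.2   0.    0. ]
[[3.0, 10.1, -6.1], [3.0, 1.7, 1.5], [0.8, 2.3, -5.0], [0.8, 2.4, -1.0], [-16.0, -3.9, 10.6]]
[1, 1, 1, 1, 1, 0, 0, 0, 1, 0] [363.1 545.8 476.4 155.3 322.2   0.    0.    0.   -1.4   0. ]
[[5.4, 13.0, -2.6], [1.8, 0.2, 5.5], [1.4, 0.9, -1.3], [0.7, 0.9, -1.4], [-22.1, -7.4, -0.3]]
[1, 1, 1, 1, 1, 1, 1, 1, 1, 0] [283.1 495.4 431.2 108.9 322.7  10.2  76.3   7.   -1.3   0. ]
[[1.2, -0.5, -0.3], [1.6, 0.3, 1.5], [-3.0, 0.6, -2.5], [1.8, 1.2, 1.5], [-0.7, -0.2, -0.2]]
```

```bash
cat >> fk.py <<'E'
X0=[283.5,491,436,102.3,325.1,13.2,78.9]
def FK(q):
    zs,a,b,c,L,e,e2=X0; X,T=fk(q,[zs,a,b,c,L,e,1,1]); p=q[1]-q[2]
    return X+Ro.from_euler('z',q[0]).apply([e2*np.sin(p),0,e2*np.cos(p)]),T
def IK(P,d,R=None,q0=(0,.3,-.3,.8,0,0)):
    "point and tool direction d (or rotation R); returns q, error mm"
    def f(q):
        x,T=FK(q); o=(T.apply([0,0,1])-d)*300 if R is None else (T.inv()*R).as_rotvec()*300
        return np.concatenate([x-P,o,1e-3*q] if R is None else [x-P,o])
    best=None
    for j in (-1,0,1):
        s=np.clip(np.array(q0,float)+[0,0,0,0,j,0],LO+.03,HI-.03); r=least_squares(f,s,bounds=(LO+.02,HI-.02))
        if best is None or r.cost<best.cost: best=r
    return best.x,np.sqrt(2*best.cost)
E
python3 - <<'E'
from fk import *
for dl in(0,15,30):
  for h in range(-180,180,30):
    o=[]
    for z in(153,265):
        a,d=np.radians(h),np.radians(dl); dv=np.array([np.cos(a)*np.cos(d),np.sin(a)*np.cos(d),-np.sin(d)])
        P=np.array([544,-233,z]); q,e=IK(P,dv); o.append(e)
    if max(o)<8: print(dl,h,np.round(o,1),q.round(2),'wrist',(P-325*dv).round())
E
```

```text
0 -90 [0.9 0.9] [ 0.17  0.83 -0.23  2.09 -1.4   0.  ] wrist [544.  92. 265.]
15 -120 [0. 0.] [ 0.06  0.9   0.28  2.07 -0.94  0.  ] wrist [701.  39. 349.]
15 -90 [0. 0.] [ 0.15  0.5  -0.33  1.24 -1.27 -0.  ] wrist [544.  81. 349.]
15 30 [0. 0.] [-0.96  0.24 -0.72  0.31  1.3   0.  ] wrist [ 272. -390.  349.]
15 60 [0. 0.] [-0.92  0.74  0.02  1.81  1.1   0.  ] wrist [ 387. -505.  349.]
30 -120 [0. 0.] [ 0.02  0.72  0.21  1.8  -0.84 -0.  ] wrist [685.  11. 428.]
30 -90 [0. 0.] [ 0.09  0.33 -0.35  1.04 -1.04  0.  ] wrist [544.  48. 428.]
30 -60 [0. 0.] [ 0.03 -0.06 -0.89  0.05 -0.87  0.  ] wrist [403.  11. 428.]
30 30 [0. 0.] [-0.89  0.14 -0.61  0.56  1.03 -0.  ] wrist [ 300. -374.  428.]
30 60 [0. 0.] [-0.87  0.56 -0.04  1.51  0.95  0.  ] wrist [ 403. -477.  428.]
30 90 [0. 0.] [-0.76  0.9   0.53  2.07  0.68  0.  ] wrist [ 544. -514.  428.]
```

```bash
cat >> plan.py <<'E'
from fk import IK,FK
def pose(x,y,z,h,p,f):   # position, heading deg, pitch below horizontal deg, roll
    P,Q=np.array([x,y,z],float),None
    a,b=np.radians(h),np.radians(p); rr=np.array([np.cos(a),np.sin(a),0]);t=np.array([-np.sin(a),np.cos(a),0])
    zt=np.cos(b)*rr-np.sin(b)*np.array([0,0,1.])
    return P,Ro.from_matrix(np.c_[np.cross(t,zt),t,zt])*Ro.from_euler('z',f,degrees=True)
E
python3 - <<'E'
from plan import *
q=read_state()['joints']; M=Ro.from_quat(read_state()['tool_rot']); print(FK(q)[0].round(), read_state()['position'])
q0=q
for nm,g in dict(app=(544,-100,153,-90,15,0),grip=(544,-234,153,-90,15,0),lift=(544,-234,285,-90,15,0),carry=(480,0,300,-90,15,0),flip=(480,0,300,-90,15,180),flipm=(480,0,300,-90,15,-180),lay=(470,50,12,-90,75,180),laym=(470,50,12,-90,75,-180),reg=(470,-40,13,-90,105,0),reg180=(470,-40,13,-90,105,180),up=(480,-40,300,-90,15,0),over=(541,-235,290,-90,15,0),fin=(541,-235,148,-90,15,0),over8=(541,-235,290,-90,8,0),fin8=(541,-235,148,-90,8,0)).items():
    P,R=pose(*g); q,e=IK(P,None,R,q0=q0); print(nm,q.round(2),round(e,1))
E
```

```text
[549. -16. 170.] [546.55727357 -15.07733417 167.83262757]
app [ 0.37  0.8  -0.19  1.52 -1.12  2.56] 0.0
grip [ 0.15  0.66 -0.38  1.03 -1.27  2.09] 0.0
lift [ 0.15  0.48 -0.32  1.28 -1.27  2.09] 0.0
carry [ 0.58  0.62 -0.15  1.92 -0.94  2.76] 0.0
flip [ 0.58  0.62 -0.15  1.92 -0.94 -0.38] 0.0
flipm [ 0.58  0.62 -0.15  1.92 -0.94 -0.38] 0.0
lay [ 0.28  0.35 -0.61  0.68 -0.25 -1.28] 0.0
laym [ 0.28  0.35 -0.61  0.68 -0.25 -1.28] 0.0
reg [-0.26  0.35 -0.62  0.68  0.25  1.3 ] 0.0
reg180 [-0.26  0.35 -0.62  0.68  0.25 -1.84] 0.0
up [ 0.52  0.58 -0.21  1.86 -1.    2.72] 0.0
over [ 0.15  0.46 -0.32  1.28 -1.27  2.08] 0.0
fin [ 0.15  0.66 -0.39  1.01 -1.27  2.08] 0.0
over8 [ 0.16  0.59 -0.28  1.55 -1.36  2.43] 0.0
fin8 [ 0.16  0.8  -0.31  1.3  -1.36  2.43] 0.0
```

```bash
cat >> plan.py <<'E'
from scipy.spatial.transform import Slerp
def plan(*legs):
    s=read_state(); P=np.array(s['position']);R=Ro.from_quat(s['tool_rot']); out=[];J=s['joints']
    for n,g in legs:
        p1,r1=pose(*g); p0=P.copy(); sl=Slerp([0,1],Ro.concatenate([R,r1]))
        for i in range(1,n+1):
            p=p0+(p1-p0)*i/n; q=sl(i/n); d=(R.inv().apply(p-P)/1000).round(3); w=np.degrees((R.inv()*q).as_rotvec()).round(1)
            out.append([d.tolist(),w.tolist()])
            if abs(d).max()>.05 or np.linalg.norm(w)>8.59: print('TOO BIG',d,w)
            P=P+R.apply(d*1000); R=R*Ro.from_rotvec(w,degrees=True)
            j,e=IK(P,None,R,q0=J); v=abs(j-J)/.1/np.array([2.39,2.39,3.01,3.14,3.14,3.14])
            if v.max()>.65 or e>3: print('row',len(out),'speed',v.round(2),'err',round(e,1))
            J=j
    print('end',P.round(1),J.round(2))
    for i in range(0,len(out),5): print(json.dumps(out[i:i+5]).replace(' ',''))
E
python3 - <<'E'
from plan import *
c=pickle.load(open('top.pkl','rb'));P=pts(c)
for nm,(a,b,l,r) in dict(pink=(115,170,262,302),tall=(112,175,135,190),vase=(125,175,390,440)).items():
    z=P[a:b,l:r][c['depth'][a:b,l:r]>0]; h=z[z[:,2]>np.percentile(z[:,2],99)-8]; print(nm,np.percentile(z[:,2],99).round(),h.min(0).round(),h.max(0).round())
plan((15,(544,-90,170,-90,15,0)),(2,(544,-90,153,-90,15,0)))
E
```

```text
pink 104.0 [ 585. -115.   96.] [672. -28. 109.]
tall 126.0 [575. 186. 118.] [672. 282. 130.]
vase 119.0 [ 608. -436.  112.] [ 635. -409.  124.]
end [544.1 -90.  152.9] [ 0.39  0.81 -0.17  1.55 -1.1   2.58]
[[[-0.001,-0.004,0.002],[2.6,-1.9,3.1]],[[-0.002,-0.004,0.003],[2.6,-1.8,3.2]],[[-0.002,-0.004,0.003],[2.6,-1.9,3.1]],[[-0.001,-0.004,0.003],[2.6,-1.8,3.1]],[[-0.002,-0.003,0.003],[2.6,-1.8,3.2]]]
[[[-0.002,-0.003,0.003],[2.6,-1.9,3.1]],[[-0.002,-0.003,0.004],[2.5,-1.8,3.1]],[[-0.002,-0.002,0.004],[2.6,-1.9,3.2]],[[-0.002,-0.003,0.004],[2.6,-1.9,3.1]],[[-0.002,-0.002,0.004],[2.6,-1.8,3.1]]]
[[[-0.002,-0.001,0.004],[2.6,-1.9,3.1]],[[-0.002,-0.002,0.005],[2.6,-1.8,3.2]],[[-0.001,-0.001,0.004],[2.6,-1.9,3.1]],[[-0.002,-0.001,0.005],[2.6,-1.8,3.1]],[[-0.002,-0.0,0.005],[2.6,-1.9,3.2]]]
[[[0.008,-0.0,0.002],[-0.0,0.0,-0.0]],[[0.009,-0.0,0.002],[-0.0,0.0,-0.0]]]
```

Call:
jog_arm --series '[[[-0.001, -0.004, 0.002], [2.6, -1.9, 3.1]], [[-0.002, -0.004, 0.003], [2.6, -1.8, 3.2]], [[-0.002, -0.004, 0.003], [2.6, -1.9, 3.1]], [[-0.001, -0.004, 0.003], [2.6, -1.8, 3.1]], [[-0.002, -0.003, 0.003], [2.6, -1.8, 3.2]]]'

```text
time_s: 3.6
position: [551.2, -37.0, 173.2]
tool_rot: [0.346, 0.829, -0.298, 0.324]
wrist_force: [0.2, 0.4, -1.0]
grip_width: 84.9
finger_force: 0.0
```

Call:
jog_arm --series '[[[-0.002, -0.003, 0.003], [2.6, -1.9, 3.1]], [[-0.002, -0.003, 0.004], [2.5, -1.8, 3.1]], [[-0.002, -0.002, 0.004], [2.6, -1.9, 3.2]], [[-0.002, -0.003, 0.004], [2.6, -1.9, 3.1]], [[-0.002, -0.002, 0.004], [2.6, -1.8, 3.1]]]'

```text
time_s: 4.1
position: [549.9, -62.2, 173.3]
tool_rot: [0.464, 0.707, -0.369, 0.386]
wrist_force: [-0.9, -0.2, 0.0]
grip_width: 85.0
finger_force: 0.0
```

Call:
jog_arm --series '[[[-0.002, -0.001, 0.004], [2.6, -1.9, 3.1]], [[-0.002, -0.002, 0.005], [2.6, -1.8, 3.2]], [[-0.001, -0.001, 0.004], [2.6, -1.9, 3.1]], [[-0.002, -0.001, 0.005], [2.6, -1.8, 3.1]], [[-0.002, 0, 0.005], [2.6, -1.9, 3.2]]]'

```text
time_s: 4.6
position: [548.8, -87.8, 173.4]
tool_rot: [0.565, 0.557, -0.427, 0.434]
wrist_force: [-0.0, -0.6, 0.1]
grip_width: 84.9
finger_force: 0.0
```

Call:
jog_arm --series '[[[0.008, 0, 0.002], [0, 0, 0]], [[0.009, 0, 0.002], [0, 0, 0]], [[0, 0, 0], [0, 0, 0]], [[0, 0, 0], [0, 0, 0]]]'

```text
time_s: 5.0
position: [547.5, -87.4, 155.5]
tool_rot: [0.562, 0.56, -0.429, 0.433]
wrist_force: [0.7, 0.7, 1.2]
grip_width: 85.0
finger_force: 0.0
```

```bash
python3 - <<'E'
from plan import *
show()
c=cam('top');cv2.imwrite('pics/t2.png',cv2.resize(c['img'][60:260,150:450],None,fx=2,fy=2))
plan((5,(544,-170,153,-90,15,0)),(5,(544,-234,153,-90,15,0)))
E
```

```text
t 5.0 az -9.07 r 554.4 pos [547.5 -87.4 155.5] R [[0.01, 1.0, 0.0], [0.26, 0.0, -0.97], [-0.97, 0.01, -0.26]] j [ 0.39  0.83 -0.13  1.56 -1.11  2.58] F [0.7 0.7 1.2] w 85.0 0.0
end [ 543.6 -233.6  152.8] [ 0.15  0.66 -0.38  1.03 -1.27  2.09]
[[[-0.004,-0.001,0.016],[0.0,0.0,-0.1]],[[-0.003,-0.0,0.016],[0.1,0.0,-0.0]],[[-0.004,-0.001,0.016],[-0.0,0.0,-0.1]],[[-0.004,-0.001,0.016],[0.0,0.1,-0.1]],[[-0.004,-0.001,0.017],[0.1,-0.0,-0.1]]]
[[[-0.003,0.0,0.012],[-0.0,-0.0,0.0]],[[-0.004,0.0,0.013],[-0.0,-0.0,0.0]],[[-0.003,0.0,0.012],[-0.0,-0.0,0.0]],[[-0.003,0.0,0.012],[-0.0,-0.0,0.0]],[[-0.003,0.0,0.012],[-0.0,-0.0,0.0]]]
```

View pics/t2.png

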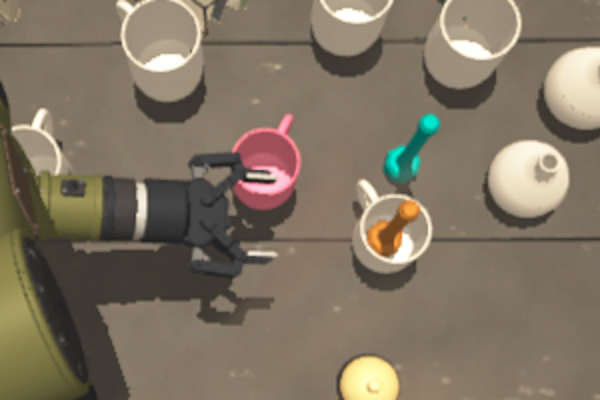

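The gripper is lined up level with the handle top, with the jaws at (260,215) and the handle end at (408,210). The upper finger sits over the pink mug and is higher than its rim. Advancing.

Call:
jog_arm --series '[[[-0.004, -0.001, 0.016], [0, 0, -0.1]], [[-0.003, 0, 0.016], [0.1, 0, 0]], [[-0.004, -0.001, 0.016], [0, 0, -0.1]], [[-0.004, -0.001, 0.016], [0, 0.1, -0.1]], [[-0.004, -0.001, 0.017], [0.1, 0, -0.1]]]'

```text
time_s: 5.55
position: [543.7, -171.1, 153.4]
tool_rot: [0.561, 0.561, -0.431, 0.43]
wrist_force: [0.3, 0.3, 0.1]
grip_width: 85.5
finger_force: 0.0
```

Call:
jog_arm --series '[[[-0.003, 0, 0.012], [0, 0, 0]], [[-0.004, 0, 0.013], [0, 0, 0]], [[-0.003, 0, 0.012], [0, 0, 0]], [[-0.003, 0, 0.012], [0, 0, 0]], [[-0.003, 0, 0.012], [0, 0, 0]]]'

```text
time_s: 6.05
position: [543.6, -234.1, 153.2]
tool_rot: [0.561, 0.561, -0.431, 0.43]
wrist_force: [0.3, -0.6, -0.1]
grip_width: 85.0
finger_force: 0.0
```

Call:
jog_arm --series '[[[0, 0, 0], [0, 0, 0]], [[0, 0, 0], [0, 0, 0]]]'

```text
time_s: 6.25
position: [543.3, -233.7, 153.1]
tool_rot: [0.561, 0.561, -0.431, 0.43]
wrist_force: [-0.4, 0.6, 1.2]
grip_width: 85.1
finger_force: 0.0
```

```bash
python3 - <<'E'
from plan import *
show()
c=cam('top');s=cam('scene');cv2.imwrite('pics/t3.png',np.hstack([cv2.resize(c['img'][110:220,250:380],None,fx=3,fy=3),cv2.resize(s['img'][165:275,255:385],None,fx=3,fy=3)]))
E
```

```text
t 6.25 az -23.27 r 591.5 pos [ 543.3 -233.7  153.1] R [[-0.0, 1.0, -0.0], [0.26, -0.0, -0.97], [-0.97, -0.0, -0.26]] j [ 0.14  0.67 -0.37  1.03 -1.27  2.08] F [-0.4  0.6  1.2] w 85.1 0.0
```

View pics/t3.png

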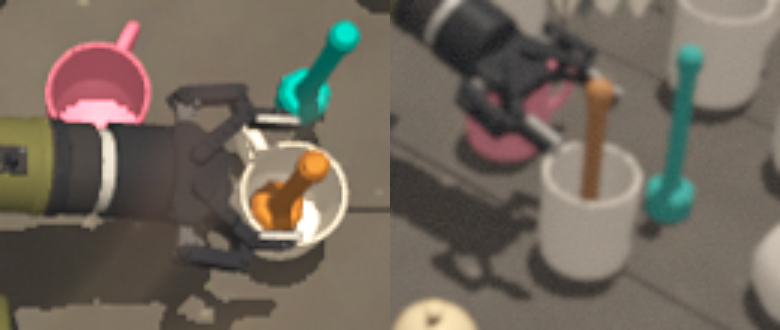

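The jaws straddle the handle: the fingers end at crop (297,120/238) and the handle is at (305,185). I'll go 2 mm further and close.

Call:
jog_arm --series '[[[0, 0, 0.002], [0, 0, 0]], [[0, 0, 0], [0, 0, 0]]]'

```text
time_s: 6.55
position: [543.6, -235.4, 151.7]
tool_rot: [0.56, 0.561, -0.431, 0.43]
wrist_force: [0.2, -0.0, -0.2]
grip_width: 85.2
finger_force: 0.0
```

Call:
jog_arm --series '[[[0, 0, 0], [0, 0, 0]], [[0, 0, 0], [0, 0, 0]], [[0, 0, 0], [0, 0, 0]], [[0, 0, 0], [0, 0, 0]], [[0, 0, 0], [0, 0, 0]]]' --jaw 0.005 --force 50

```text
time_s: 7.05
position: [543.5, -235.7, 151.8]
tool_rot: [0.561, 0.561, -0.432, 0.43]
wrist_force: [0.4, 0.0, -0.2]
grip_width: 16.2
finger_force: 48.6
```

Call:
jog_arm --series '[[[0, 0, 0], [0, 0, 0]], [[0, 0, 0], [0, 0, 0]], [[0, 0, 0], [0, 0, 0]], [[0, 0, 0], [0, 0, 0]], [[0, 0, 0], [0, 0, 0]]]'

```text
time_s: 7.55
position: [543.4, -235.8, 151.8]
tool_rot: [0.561, 0.561, -0.432, 0.43]
wrist_force: [-0.4, -0.0, -0.5]
grip_width: 16.0
finger_force: 48.7
```

```bash
python3 - <<'E'
from plan import *
show()
plan((15,(541,-234,300,-90,15,0)),(16,(480,0,300,-90,15,0)))
E
```

```text
t 7.55 az -23.45 r 592.4 pos [ 543.4 -235.8  151.8] R [[-0.0, 1.0, -0.0], [0.26, -0.0, -0.97], [-0.97, -0.0, -0.26]] j [ 0.14  0.67 -0.37  1.02 -1.27  2.07] F [-0.4 -0.  -0.5] w 16.0 48.6753648519516
end [479.6   0.  299.7] [ 0.58  0.62 -0.15  1.92 -0.94  2.77]
[[[-0.01,-0.0,-0.003],[-0.0,0.0,0.0]],[[-0.009,-0.0,-0.002],[-0.0,0.0,0.0]],[[-0.01,-0.001,-0.003],[-0.0,0.0,0.0]],[[-0.009,0.0,-0.003],[-0.0,0.0,0.0]],[[-0.01,0.0,-0.002],[-0.0,0.0,0.0]]]
[[[-0.009,-0.0,-0.003],[-0.0,0.0,0.0]],[[-0.01,-0.0,-0.003],[-0.0,0.0,0.0]],[[-0.009,-0.0,-0.002],[-0.1,0.0,0.1]],[[-0.01,-0.001,-0.003],[0.0,0.0,-0.0]],[[-0.009,0.0,-0.003],[0.0,0.0,-0.0]]]
[[[-0.01,0.0,-0.002],[0.0,0.0,-0.0]],[[-0.009,-0.0,-0.003],[0.0,0.0,-0.0]],[[-0.01,-0.0,-0.003],[0.0,0.0,-0.0]],[[-0.009,-0.0,-0.002],[0.0,0.0,-0.0]],[[-0.01,-0.001,-0.003],[0.0,0.0,0.0]]]
[[[0.004,-0.004,-0.014],[0.0,0.0,0.0]],[[0.004,-0.004,-0.014],[0.0,0.0,0.0]],[[0.003,-0.003,-0.014],[0.0,0.0,0.0]],[[0.004,-0.004,-0.015],[0.0,0.0,0.0]],[[0.004,-0.004,-0.014],[0.0,0.0,0.0]]]
[[[0.004,-0.004,-0.014],[0.0,0.0,0.0]],[[0.004,-0.004,-0.014],[0.0,0.0,0.0]],[[0.003,-0.003,-0.014],[0.0,0.0,0.0]],[[0.004,-0.004,-0.014],[0.0,0.0,0.0]],[[0.004,-0.004,-0.014],[0.0,0.0,0.0]]]
[[[0.004,-0.004,-0.014],[0.0,0.0,0.0]],[[0.004,-0.003,-0.015],[0.0,0.0,0.0]],[[0.003,-0.004,-0.014],[0.0,0.0,0.0]],[[0.004,-0.004,-0.014],[0.0,0.0,0.0]],[[0.004,-0.004,-0.014],[0.0,0.0,0.0]]]
[[[0.004,-0.004,-0.014],[0.0,0.0,0.0]]]
```

Call:
jog_arm --series '[[[-0.01, 0, -0.0027], [0, 0, 0]], [[-0.01, 0, -0.0027], [0, 0, 0]], [[-0.01, 0, -0.0027], [0, 0, 0]], [[-0.01, 0, -0.0027], [0, 0, 0]], [[-0.01, 0, -0.0027], [0, 0, 0]]]'

```text
time_s: 8.05
position: [543.7, -235.6, 205.0]
tool_rot: [0.561, 0.561, -0.431, 0.43]
wrist_force: [-0.4, -0.7, -0.7]
grip_width: 15.8
finger_force: 48.7
```

Call:
jog_arm --series '[[[-0.01, 0, -0.0027], [0, 0, 0]], [[-0.01, 0, -0.0027], [0, 0, 0]], [[-0.01, 0, -0.0027], [0, 0, 0]], [[-0.01, 0, -0.0027], [0, 0, 0]], [[-0.01, 0, -0.0027], [0, 0, 0]]]'

```text
time_s: 8.55
position: [543.7, -235.5, 256.3]
tool_rot: [0.561, 0.561, -0.432, 0.43]
wrist_force: [0.6, 0.3, -1.4]
grip_width: 16.1
finger_force: 48.7
```

Call:
jog_arm --series '[[[-0.01, 0, -0.0027], [0, 0, 0]], [[-0.01, 0, -0.0027], [0, 0, 0]], [[-0.01, 0, -0.0027], [0, 0, 0]], [[-0.01, 0, -0.0027], [0, 0, 0]], [[-0.005, 0, -0.001], [0, 0, 0]]]'

```text
time_s: 9.05
position: [544.1, -235.7, 303.2]
tool_rot: [0.561, 0.561, -0.431, 0.43]
wrist_force: [0.2, 0.9, -1.9]
grip_width: 15.7
finger_force: 48.7
```

```bash
python3 - <<'E'
from plan import *
show()
s=cam('scene');cv2.imwrite('pics/t4.png',cv2.resize(s['img'][100:300,200:450],None,fx=2.4,fy=2.4))
E
```

```text
t 9.05 az -23.42 r 592.9 pos [ 544.1 -235.7  303.2] R [[-0.0, 1.0, -0.0], [0.26, -0.0, -0.97], [-0.97, -0.0, -0.26]] j [ 0.14  0.47 -0.28  1.31 -1.28  2.07] F [ 0.2  0.9 -1.9] w 15.7 48.67925584316254
```

View pics/t4.png

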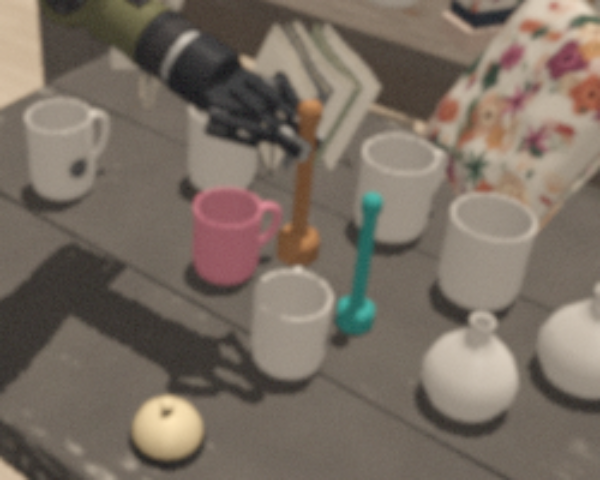

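The masher is out and hanging vertically at (300,180), and the mug is undisturbed at (290,325). Next I carry it left and flip it.

Call:
jog_arm --series '[[[0.006, -0.006, -0.023], [0, 0, 0]], [[0.006, -0.006, -0.023], [0, 0, 0]], [[0.006, -0.006, -0.023], [0, 0, 0]], [[0.006, -0.006, -0.023], [0, 0, 0]], [[0.006, -0.006, -0.023], [0, 0, 0]]]'

```text
time_s: 9.6
position: [513.7, -116.0, 302.5]
tool_rot: [0.56, 0.561, -0.432, 0.43]
wrist_force: [0.8, -0.1, -1.5]
grip_width: 16.0
finger_force: 48.7
```

Call:
jog_arm --series '[[[0.006, -0.006, -0.023], [0, 0, 0]], [[0.006, -0.006, -0.023], [0, 0, 0]], [[0.006, -0.006, -0.023], [0, 0, 0]], [[0.006, -0.006, -0.023], [0, 0, 0]], [[0.006, -0.006, -0.023], [0, 0, 0]]]'

```text
time_s: 10.1
position: [483.9, 3.0, 303.2]
tool_rot: [0.56, 0.561, -0.432, 0.43]
wrist_force: [-0.3, 0.1, -0.6]
grip_width: 15.9
finger_force: 48.8
```

Call:
jog_arm --series '[[[0, 0, 0], [0, 0, -8.2]], [[0, 0, 0], [0, 0, -8.2]], [[0, 0, 0], [0, 0, -8.2]], [[0, 0, 0], [0, 0, -8.2]], [[0, 0, 0], [0, 0, -8.2]]]'

```text
time_s: 10.6
position: [484.3, 2.2, 303.1]
tool_rot: [0.326, 0.723, -0.555, 0.25]
wrist_force: [0.1, 0.8, -1.3]
grip_width: 16.5
finger_force: 49.0
```

Call:
jog_arm --series '[[[0, 0, 0], [0, 0, -8.2]], [[0, 0, 0], [0, 0, -8.2]], [[0, 0, 0], [0, 0, -8.2]], [[0, 0, 0], [0, 0, -8.2]], [[0, 0, 0], [0, 0, -8.2]]]'

```text
time_s: 11.1
position: [484.3, 2.1, 303.1]
tool_rot: [0.053, 0.791, -0.608, 0.04]
wrist_force: [-0.3, -0.7, -0.6]
grip_width: 16.1
finger_force: 49.0
```

Call:
jog_arm --series '[[[0, 0, 0], [0, 0, -8.2]], [[0, 0, 0], [0, 0, -8.2]], [[0, 0, 0], [0, 0, -8.2]], [[0, 0, 0], [0, 0, -8.2]], [[0, 0, 0], [0, 0, -8.2]]]'

```text
time_s: 11.6
position: [484.3, 2.1, 303.2]
tool_rot: [-0.228, 0.76, -0.583, -0.176]
wrist_force: [0.1, 0.8, -1.2]
grip_width: 16.2
finger_force: 49.1
```

Call:
jog_arm --series '[[[0, 0, 0], [0, 0, -8.2]], [[0, 0, 0], [0, 0, -8.2]], [[0, 0, 0], [0, 0, -8.2]], [[0, 0, 0], [0, 0, -8.2]], [[0, 0, 0], [0, 0, -8.2]]]'

```text
time_s: 12.1
position: [484.3, 2.1, 303.2]
tool_rot: [-0.479, 0.632, -0.485, -0.369]
wrist_force: [0.0, 0.3, -0.8]
grip_width: 16.1
finger_force: 49.1
```

```bash
python3 - <<'E'
from plan import *
show()
plan((12,(470,50,150,-90,75,-180)),(8,(470,50,40,-90,75,-180)),(3,(470,50,18,-90,75,-180)))
E
```

```text
t 12.1 az 0.25 r 484.3 pos [484.3   2.1 303.2] R [[-0.27, -0.96, -0.0], [-0.25, 0.07, -0.97], [0.93, -0.26, -0.26]] j [ 0.57  0.67 -0.09  1.93 -0.94 -0.11] F [ 0.   0.3 -0.8] w 16.1 49.07913386821747
end [469.7  50.5  18.2] [ 0.28  0.34 -0.6   0.7  -0.25 -1.28]
[[[-0.013,0.005,-0.001],[-0.7,-5.0,-1.2]],[[-0.012,0.004,0.001],[-0.6,-4.9,-1.2]],[[-0.013,0.004,0.002],[-0.7,-5.0,-1.1]],[[-0.012,0.004,0.003],[-0.7,-5.0,-1.2]],[[-0.013,0.004,0.004],[-0.7,-5.0,-1.2]]]
[[[-0.012,0.003,0.005],[-0.6,-4.9,-1.2]],[[-0.011,0.003,0.006],[-0.7,-5.0,-1.2]],[[-0.011,0.003,0.007],[-0.7,-5.0,-1.1]],[[-0.011,0.002,0.008],[-0.7,-5.0,-1.2]],[[-0.009,0.002,0.009],[-0.6,-4.9,-1.2]]]
[[[-0.009,0.002,0.01],[-0.7,-5.0,-1.2]],[[-0.008,0.002,0.011],[-0.7,-5.0,-1.1]],[[-0.004,-0.0,0.013],[0.0,0.0,-0.0]],[[-0.003,-0.0,0.014],[0.0,0.0,-0.0]],[[-0.004,-0.0,0.013],[0.0,0.0,-0.0]]]
[[[-0.003,-0.0,0.013],[0.0,0.0,-0.0]],[[-0.004,-0.0,0.013],[0.0,0.0,-0.0]],[[-0.004,-0.0,0.014],[0.0,0.0,-0.0]],[[-0.003,-0.0,0.013],[0.0,0.0,-0.0]],[[-0.004,-0.0,0.013],[0.0,0.0,-0.0]]]
[[[-0.002,-0.0,0.007],[0.0,0.0,-0.0]],[[-0.002,-0.0,0.007],[0.0,0.0,-0.0]],[[-0.002,-0.0,0.007],[0.0,0.0,-0.0]]]
```

Call:
jog_arm --series '[[[-0.013, 0.005, -0.001], [-0.7, -5, -1.2]], [[-0.012, 0.004, 0.001], [-0.6, -4.9, -1.2]], [[-0.013, 0.004, 0.002], [-0.7, -5, -1.1]], [[-0.012, 0.004, 0.003], [-0.7, -5, -1.2]], [[-0.013, 0.004, 0.004], [-0.7, -5, -1.2]]]'

```text
time_s: 12.6
position: [478.8, 22.5, 238.7]
tool_rot: [-0.593, 0.687, -0.332, -0.259]
wrist_force: [-0.4, -0.2, -1.4]
grip_width: 16.0
finger_force: 48.9
```

Call:
jog_arm --series '[[[-0.012, 0.003, 0.005], [-0.6, -4.9, -1.2]], [[-0.011, 0.003, 0.006], [-0.7, -5, -1.2]], [[-0.011, 0.003, 0.007], [-0.7, -5, -1.1]], [[-0.011, 0.002, 0.008], [-0.7, -5, -1.2]], [[-0.009, 0.002, 0.009], [-0.6, -4.9, -1.2]]]'

```text
time_s: 13.1
position: [473.4, 42.0, 175.9]
tool_rot: [-0.677, 0.704, -0.164, -0.139]
wrist_force: [-0.6, -0.3, -1.1]
grip_width: 16.0
finger_force: 48.9
```

Call:
jog_arm --series '[[[-0.009, 0.002, 0.01], [-0.7, -5, -1.2]], [[-0.008, 0.002, 0.011], [-0.7, -5, -1.1]], [[-0.004, 0, 0.013], [0, 0, 0]], [[-0.003, 0, 0.014], [0, 0, 0]], [[-0.004, 0, 0.013], [0, 0, 0]]]'

```text
time_s: 13.6
position: [470.2, 49.2, 108.0]
tool_rot: [-0.7, 0.702, -0.094, -0.091]
wrist_force: [-0.7, 0.4, -1.6]
grip_width: 16.5
finger_force: 48.8
```

Call:
jog_arm --series '[[[-0.003, 0, 0.013], [0, 0, 0]], [[-0.004, 0, 0.013], [0, 0, 0]], [[-0.003, 0, 0.01], [0, 0, 0]], [[0, 0, 0], [0, 0, 0]], [[0, 0, 0], [0, 0, 0]]]'

```text
time_s: 14.1
position: [470.6, 50.0, 71.3]
tool_rot: [-0.7, 0.702, -0.094, -0.091]
wrist_force: [0.1, 0.9, -1.1]
grip_width: 16.0
finger_force: 48.8
```

```bash
cat >> plan.py <<'E'
def masher(n,box=None):
    c=cam(n); hsv=cv2.cvtColor(c['img'],cv2.COLOR_BGR2HSV); P=pts(c)
    m=(hsv[...,0]>4)&(hsv[...,0]<16)&(hsv[...,1]>140)&(c['depth']>0)&(P[...,0]>300)&(P[...,0]<750)&(abs(P[...,1])<330)&(P[...,2]>-5)&(P[...,2]<450)
    q=P[m]; return c,q
E
python3 - <<'E'
from plan import *
show()
for n in('top','scene'):
    c,q=masher(n); print(n,len(q)); 
    for a in range(-180,160,30):
        w=q[(q[:,1]>=a)&(q[:,1]<a+30)]
        if len(w): print(a,len(w),np.median(w,0).round(1),w.max(0).round(),w.min(0).round())
    cv2.imwrite(f'pics/{n}5.png',c['img'])
E
```

```text
t 14.1 az 6.06 r 473.3 pos [470.6  50.   71.3] R [[-0.0, -1.0, 0.0], [-0.97, 0.0, -0.26], [0.26, -0.0, -0.97]] j [ 0.28  0.27 -0.55  0.82 -0.25 -1.28] F [ 0.1  0.9 -1.1] w 16.0 48.77182960510254
top 430
-120 16 [465.1 -90.5  92.2] [485. -90.  96.] [447. -91.  85.]
-90 180 [466.1 -75.6  91.3] [488. -61.  98.] [447. -88.  79.]
-60 65 [465.2 -45.7  78.9] [487. -30.  89.] [458. -58.  -5.]
-30 57 [465.3 -15.1  79.1] [487.  -0.  86.] [460. -28.  -3.]
0 60 [465.1  15.1  78.9] [477.  28.  86.] [460.   0.  72.]
30 52 [467.7  43.2  80.3] [478.  59.  85.] [460.  30.  74.]
scene 65
-120 36 [461.4 -95.5  79. ] [483. -90.  93.] [448. -99.  60.]
-90 13 [450.  -80.7  81.7] [464. -71.  92.] [447. -88.  71.]
-60 5 [464.6 -56.8  76.5] [467. -41.  81.] [463. -58.  73.]
-30 5 [465.7 -15.2  74.6] [469.  -0.  77.] [464. -20.  73.]
0 3 [465.2   9.3  75.8] [472.  26.  78.] [465.   7.  73.]
30 3 [466.5  31.9  76.9] [476.  45.  79.] [466.  31.  72.]
```

Call:
jog_arm --series '[[[0, 0, 0], [0, 3, 0]], [[-0.002, 0, 0.01], [0, 0, 0]], [[-0.002, 0, 0.01], [0, 0, 0]], [[-0.002, 0, 0.01], [0, 0, 0]], [[-0.001, 0, 0.008], [0, 0, 0]]]'

```text
time_s: 14.7
position: [470.4, 44.5, 31.8]
tool_rot: [-0.697, 0.7, -0.112, -0.109]
wrist_force: [-0.4, -0.2, -0.6]
grip_width: 16.2
finger_force: 49.0
```

Call:
jog_arm --series '[[[-0.001, 0, 0.005], [0, 0, 0]], [[-0.001, 0, 0.005], [0, 0, 0]], [[-0.001, 0, 0.004], [0, 0, 0]], [[0, 0, 0], [0, 0, 0]], [[0, 0, 0], [0, 0, 0]]]'

```text
time_s: 15.2
position: [471.1, 43.6, 18.8]
tool_rot: [-0.697, 0.7, -0.112, -0.109]
wrist_force: [-0.5, 0.1, -1.2]
grip_width: 16.3
finger_force: 48.9
```

```bash
python3 - <<'E'
from plan import *
show()
E
```

```text
t 15.2 az 5.29 r 473.2 pos [471.1  43.6  18.8] R [[-0.0, -1.0, 0.0], [-0.95, 0.0, -0.31], [0.31, -0.01, -0.95]] j [ 0.3   0.36 -0.59  0.71 -0.3  -1.26] F [-0.5  0.1 -1.2] w 16.3 48.94568681716919
```

Call:
jog_arm --series '[[[-0.001, 0, 0.002], [0, 0, 0]], [[0, 0, 0.001], [0, 0, 0]], [[0, 0, 0], [0, 0, 0]]]'

```text
time_s: 15.5
position: [471.3, 43.7, 15.7]
tool_rot: [-0.697, 0.7, -0.112, -0.109]
wrist_force: [0.8, 1.3, 0.2]
grip_width: 16.1
finger_force: 48.9
```

Call:
jog_arm --series '[[[0, 0, 0], [0, 0, 0]], [[0, 0, 0], [0, 0, 0]], [[0, 0, 0], [0, 0, 0]], [[0, 0, 0], [0, 0, 0]], [[0, 0, 0], [0, 0, 0]]]' --jaw 0.06

```text
time_s: 16.0
position: [471.1, 43.6, 15.6]
tool_rot: [-0.697, 0.7, -0.112, -0.109]
wrist_force: [-0.4, -0.3, -0.9]
grip_width: 60.2
finger_force: 0.0
```

Call:
jog_arm --series '[[[0.004, 0, -0.015], [0, 0, 0]], [[0.007, 0, -0.022], [0, 0, 0]], [[0.01, 0, -0.03], [0, 0, 0]], [[0.01, 0, -0.03], [0, 0, 0]], [[0, 0, 0], [0, 0, 0]]]'

```text
time_s: 16.5
position: [473.3, 44.7, 121.2]
tool_rot: [-0.697, 0.7, -0.114, -0.106]
wrist_force: [0.5, 0.9, 0.2]
grip_width: 59.8
finger_force: 0.0
```

```bash
python3 - <<'E'
from plan import *
show()
for n in('top','scene'):
    c,q=masher(n); print(n,len(q),q.min(0).round(),q.max(0).round()) 
    for a in range(-130,130,20):
        w=q[(q[:,1]>=a)&(q[:,1]<a+20)]
        if len(w): print(a,len(w),np.median(w,0).round(1),w.max(0).round(),w.min(0).round())
    cv2.imwrite(f'pics/{n}6.png',c['img'][100:300,200:450])
plan((11,(468,-42,120,-90,105,-180)),(4,(468,-42,60,-90,105,-180)))
E
```

```text
t 16.5 az 5.4 r 475.4 pos [473.3  44.7 121.2] R [[-0.01, -1.0, 0.01], [-0.95, 0.0, -0.31], [0.31, -0.01, -0.95]] j [ 0.3   0.23 -0.48  0.94 -0.3  -1.26] F [0.5 0.9 0.2] w 59.8 0.0
top 455 [444. -97.  -4.] [488.  64.  55.]
-110 47 [463.9 -92.8  45.9] [488. -90.  54.] [444. -97.  25.]
-90 110 [464.7 -79.9  45.2] [488. -72.  55.] [446. -89.  25.]
-70 60 [466.  -62.   33.9] [481. -51.  47.] [452. -70.  -4.]
-50 51 [465.9 -38.2  28.4] [476. -30.  36.] [459. -49.  21.]
-30 48 [466.4 -19.6  27.6] [476. -12.  35.] [459. -28.  18.]
-10 45 [464.4  -0.8  24.7] [476.  10.  32.] [459.  -9.  17.]
10 28 [465.4  20.4  23.9] [476.  28.  31.] [461.  12.  21.]
30 39 [467.   41.7  24.4] [476.  50.  29.] [462.  31.  18.]
50 27 [469.9  57.7  23.2] [476.  64.  28.] [462.  50.  17.]
scene 90 [ 445. -105.   11.] [475.  79.  47.]
-110 38 [ 458.  -101.4   31.3] [475. -92.  47.] [ 445. -105.   11.]
-90 12 [452.3 -81.7  36.2] [460. -73.  44.] [445. -89.  26.]
-50 3 [462.  -37.1  21.9] [464. -35.  26.] [460. -47.  22.]
-30 7 [463.6 -19.5  23.2] [465. -13.  28.] [462. -30.  21.]
-10 6 [462.9   1.8  20.1] [465.   9
[... 184 characters left out ...]
 [462.  55.  16.]
70 6 [463.7  75.5  19.3] [472.  79.  23.] [461.  70.  15.]
end [467.9 -42.5  60.1] [-0.26  0.27 -0.58  0.79  0.25 -1.84]
[[[0.008,0.0,0.002],[-0.0,-3.0,-0.0]],[[0.007,0.001,0.002],[-0.1,-3.0,-0.0]],[[0.008,-0.0,0.002],[-0.0,-3.0,-0.0]],[[0.008,0.0,0.001],[-0.1,-3.0,-0.1]],[[0.007,0.0,0.0],[0.0,-3.0,0.0]]]
[[[0.008,0.001,0.0],[-0.0,-3.0,0.0]],[[0.008,-0.0,0.0],[-0.1,-3.0,-0.0]],[[0.008,0.0,-0.0],[-0.0,-3.0,-0.0]],[[0.008,0.0,-0.001],[-0.0,-2.9,-0.0]],[[0.007,0.001,-0.002],[-0.1,-3.0,-0.1]]]
[[[0.008,-0.0,-0.002],[-0.0,-3.0,0.0]],[[0.004,-0.0,0.015],[-0.0,-0.0,0.0]],[[0.004,-0.0,0.014],[-0.0,-0.0,0.0]],[[0.004,-0.0,0.015],[-0.0,-0.0,0.0]],[[0.004,-0.0,0.014],[-0.0,-0.0,0.0]]]
```

Call:
jog_arm --series '[[[0.008, 0, 0.002], [0, -3, 0]], [[0.007, 0, 0.002], [0, -3, 0]], [[0.008, 0, 0.002], [0, -3, 0]], [[0.008, 0, 0.001], [-0.1, -3, -0.1]], [[0.007, 0, 0], [0, -3, 0]]]'

```text
time_s: 17.1
position: [469.2, 4.9, 117.0]
tool_rot: [-0.706, 0.707, -0.018, -0.017]
wrist_force: [0.2, -0.4, -0.1]
grip_width: 60.2
finger_force: 0.0
```

Call:
jog_arm --series '[[[0.008, 0, 0], [0, -3, 0]], [[0.008, 0, 0], [0, -3, 0]], [[0.008, 0, 0], [0, -3, 0]], [[0.008, 0, -0.001], [0, -3, 0]], [[0.007, 0, -0.002], [0, -3, 0]]]'

```text
time_s: 17.6
position: [469.2, -34.2, 118.1]
tool_rot: [-0.703, 0.704, 0.074, 0.075]
wrist_force: [0.0, -0.9, 0.1]
grip_width: 59.8
finger_force: 0.0
```

Call:
jog_arm --series '[[[0.004, 0, 0.015], [0, 0, 0]], [[0.004, 0, 0.015], [0, 0, 0]], [[0.002, 0, 0.01], [0, 0, 0]], [[0, 0, 0], [0, 0, 0]], [[0, 0, 0], [0, 0, 0]]]'

```text
time_s: 18.1
position: [470.0, -35.1, 77.9]
tool_rot: [-0.703, 0.703, 0.073, 0.075]
wrist_force: [0.3, -0.2, 0.1]
grip_width: 59.8
finger_force: 0.0
```

```bash
python3 - <<'E'
from plan import *
show()
plan((7,(467.5,-41,32,-90,102,-180)),(3,(467.5,-41,14,-90,102,-180)))
E
```

```text
t 18.1 az -4.27 r 471.3 pos [470.  -35.1  77.9] R [[-0.0, -1.0, 0.0], [-0.98, 0.0, 0.21], [-0.21, -0.0, -0.98]] j [-0.22  0.24 -0.56  0.81  0.21 -1.79] F [ 0.3 -0.2  0.1] w 59.8 0.0
end [467.1 -41.   14.3] [-0.23  0.32 -0.63  0.66  0.2  -1.8 ]
[[[0.002,0.0,0.006],[-0.0,0.0,-0.0]],[[0.002,0.001,0.006],[-0.0,0.0,-0.0]],[[0.003,0.0,0.007],[-0.1,0.0,-0.0]],[[0.002,0.0,0.006],[0.0,0.0,-0.0]],[[0.002,0.001,0.006],[0.0,0.0,-0.0]]]
[[[0.002,0.0,0.006],[-0.0,0.0,-0.0]],[[0.002,0.001,0.007],[-0.0,0.0,-0.0]],[[0.001,-0.0,0.006],[-0.0,0.0,-0.0]],[[0.002,-0.0,0.006],[-0.0,0.0,-0.0]],[[0.001,-0.0,0.005],[-0.0,0.0,-0.0]]]
```

Call:
jog_arm --series '[[[0.002, 0, 0.006], [0, 0, 0]], [[0.002, 0.001, 0.006], [0, 0, 0]], [[0.003, 0, 0.007], [0, 0, 0]], [[0.002, 0, 0.006], [0, 0, 0]], [[0.002, 0.001, 0.006], [0, 0, 0]]]'

```text
time_s: 18.6
position: [468.6, -39.8, 45.1]
tool_rot: [-0.703, 0.704, 0.073, 0.075]
wrist_force: [0.3, -0.1, -0.4]
grip_width: 60.3
finger_force: 0.0
```

Call:
jog_arm --series '[[[0.002, 0, 0.006], [0, 0, 0]], [[0.002, 0.001, 0.007], [0, 0, 0]], [[0.001, 0, 0.006], [0, 0, 0]], [[0.002, 0, 0.006], [0, 0, 0]], [[0.001, 0, 0.005], [0, 0, 0]]]'

```text
time_s: 19.1
position: [467.6, -41.3, 14.1]
tool_rot: [-0.703, 0.704, 0.073, 0.075]
wrist_force: [0.6, -0.5, -0.5]
grip_width: 60.1
finger_force: 0.0
```

Call:
jog_arm --series '[[[0, 0, 0], [0, 0, 0]], [[0, 0, 0], [0, 0, 0]], [[0, 0, 0], [0, 0, 0]], [[0, 0, 0], [0, 0, 0]], [[0, 0, 0], [0, 0, 0]]]' --jaw 0.005

```text
time_s: 19.6
position: [468.1, -41.4, 15.1]
tool_rot: [-0.703, 0.703, 0.073, 0.076]
wrist_force: [0.4, 0.0, 1.1]
grip_width: 16.2
finger_force: 48.6
```

Call:
jog_arm --series '[[[0, 0, 0], [0, 0, 0]], [[0, 0, 0], [0, 0, 0]], [[0, 0, 0], [0, 0, 0]]]'

```text
time_s: 19.9
position: [468.1, -41.4, 15.0]
tool_rot: [-0.703, 0.703, 0.073, 0.076]
wrist_force: [0.8, -0.2, 3.9]
grip_width: 16.2
finger_force: 48.7
```

```bash
python3 - <<'E'
from plan import *
show()
plan((6,(467.5,-41,80,-90,102,-180)),(6,(468,-30,170,-90,90,-180)),(15,(485,-10,310,-90,15,-180)))
E
```

```text
t 19.9 az -5.05 r 469.9 pos [468.1 -41.4  15. ] R [[-0.0, -1.0, 0.0], [-0.98, 0.0, 0.21], [-0.21, -0.0, -0.98]] j [-0.23  0.33 -0.62  0.67  0.21 -1.8 ] F [ 0.8 -0.2  3.9] w 16.2 48.68130683898926
end [484.8 -10.5 310.1] [ 0.56  0.61 -0.14  1.92 -0.96 -0.39]
[[[-0.002,0.0,-0.011],[-0.0,0.0,-0.0]],[[-0.003,0.0,-0.01],[-0.1,0.0,-0.0]],[[-0.002,0.0,-0.011],[-0.0,0.0,-0.0]],[[-0.002,0.0,-0.01],[-0.1,0.0,-0.0]],[[-0.003,0.0,-0.011],[-0.0,0.0,-0.0]]]
[[[-0.002,0.0,-0.01],[-0.0,0.0,-0.0]],[[-0.005,-0.0,-0.014],[-0.0,2.0,-0.0]],[[-0.004,-0.0,-0.015],[-0.0,2.0,-0.0]],[[-0.004,-0.0,-0.015],[-0.0,2.0,-0.0]],[[-0.004,-0.0,-0.014],[-0.0,2.0,-0.0]]]
[[[-0.002,-0.0,-0.015],[-0.0,2.0,-0.0]],[[-0.003,-0.0,-0.015],[-0.0,2.0,-0.0]],[[-0.001,-0.001,-0.009],[-0.0,5.0,-0.0]],[[-0.001,-0.001,-0.01],[-0.0,5.0,-0.0]],[[0.001,-0.001,-0.009],[-0.0,5.0,-0.0]]]
[[[0.001,-0.002,-0.01],[-0.0,5.0,-0.0]],[[0.002,-0.001,-0.009],[-0.0,5.0,-0.0]],[[0.002,-0.001,-0.009],[-0.0,5.0,-0.0]],[[0.004,-0.001,-0.009],[-0.0,5.0,-0.0]],[[0.004,-0.001,-0.008],[-0.0,5.0,-0.0]]]
[[[0.005,-0.001,-0.008],[0.0,5.0,-0.0]],[[0.006,-0.001,-0.008],[0.0,5.0,-0.0]],[[0.006,-0.002,-0.007],[0.0,5.0,-0.0]],[[0.007,-0.001,-0.006],[0.0,5.0,-0.0]],[[0.007,-0.001,-0.006],[0.0,5.0,-0.0]]]
[[[0.008,-0.001,-0.005],[0.0,5.0,-0.0]],[[0.009,-0.001,-0.004],[0.0,5.0,-0.1]]]
```

Call:
jog_arm --series '[[[-0.002, 0, -0.011], [0, 0, 0]], [[-0.003, 0, -0.01], [0, 0, 0]], [[-0.002, 0, -0.011], [0, 0, 0]], [[-0.002, 0, -0.01], [-0.1, 0, 0]], [[-0.003, 0, -0.011], [0, 0, 0]]]'

```text
time_s: 20.4
position: [467.6, -40.7, 70.1]
tool_rot: [-0.703, 0.703, 0.073, 0.075]
wrist_force: [0.1, 0.3, -1.1]
grip_width: 16.4
finger_force: 48.8
```

Call:
jog_arm --series '[[[-0.002, 0, -0.01], [0, 0, 0]], [[-0.005, 0, -0.014], [0, 2, 0]], [[-0.004, 0, -0.015], [0, 2, 0]], [[-0.004, 0, -0.015], [0, 2, 0]], [[-0.004, 0, -0.014], [0, 2, 0]]]'

```text
time_s: 20.9
position: [467.4, -33.1, 140.5]
tool_rot: [-0.706, 0.707, 0.024, 0.025]
wrist_force: [-1.0, 1.1, -1.3]
grip_width: 16.5
finger_force: 48.7
```

Call:
jog_arm --series '[[[-0.002, 0, -0.015], [0, 2, 0]], [[-0.003, 0, -0.015], [0, 2, 0]], [[-0.001, -0.001, -0.009], [0, 5, 0]], [[-0.001, -0.001, -0.01], [0, 5, 0]], [[0.001, -0.001, -0.009], [0, 5, 0]]]'

```text
time_s: 21.4
position: [470.6, -26.1, 198.9]
tool_rot: [-0.7, 0.701, -0.094, -0.092]
wrist_force: [0.3, 0.6, -0.3]
grip_width: 16.4
finger_force: 48.7
```

Call:
jog_arm --series '[[[0.001, -0.002, -0.01], [0, 5, 0]], [[0.002, -0.001, -0.009], [0, 5, 0]], [[0.002, -0.001, -0.009], [0, 5, 0]], [[0.004, -0.001, -0.009], [0, 5, 0]], [[0.004, -0.001, -0.008], [0, 5, 0]]]'

```text
time_s: 21.9
position: [476.5, -18.5, 245.3]
tool_rot: [-0.664, 0.665, -0.243, -0.241]
wrist_force: [-0.2, -0.5, -1.7]
grip_width: 16.3
finger_force: 48.7
```

Call:
jog_arm --series '[[[0.005, -0.001, -0.008], [0, 5, 0]], [[0.006, -0.001, -0.008], [0, 5, 0]], [[0.006, -0.002, -0.007], [0, 5, 0]], [[0.007, -0.001, -0.006], [0, 5, 0]], [[0.007, -0.001, -0.006], [0, 5, 0]]]'

```text
time_s: 22.4
position: [482.5, -11.6, 291.6]
tool_rot: [-0.595, 0.597, -0.381, -0.38]
wrist_force: [-0.1, -0.5, -1.2]
grip_width: 16.5
finger_force: 48.8
```

Call:
jog_arm --series '[[[0.008, -0.001, -0.005], [0, 5, 0]], [[0.009, -0.001, -0.004], [0, 5, 0]], [[0, 0, 0], [0, 0, 0]], [[0, 0, 0], [0, 0, 0]]]'

```text
time_s: 22.8
position: [484.3, -10.2, 309.1]
tool_rot: [-0.561, 0.562, -0.43, -0.43]
wrist_force: [0.2, 0.0, -0.8]
grip_width: 16.6
finger_force: 48.9
```

```bash
cat > chk.py <<'E'
from plan import *
show(); x,y,z=read_state()['position']
for n in('top','scene'):
    c,q=masher(n); q=q[(abs(q[:,0]-x)<60)&(abs(q[:,1]-y)<60)]; print(n,len(q),q.min(0).round(),q.max(0).round()) 
    for a in range(0,460,20):
        w=q[(q[:,2]>=a)&(q[:,2]<a+20)]
        if len(w)>2: print(a,len(w),np.median(w,0).round(1),w.max(0).round(),w.min(0).round())
    cv2.imwrite(f'pics/{n}7.png',c['img'])
E
python3 - <<'E'
from chk import *
plan((17,(541,-237,310,-90,15,-180)))
E
```

```text
t 22.8 az -1.2 r 484.4 pos [484.3 -10.2 309.1] R [[-0.0, -1.0, -0.0], [-0.26, 0.0, -0.97], [0.97, -0.0, -0.26]] j [ 0.56  0.65 -0.1   1.92 -0.96 -0.4 ] F [ 0.2  0.  -0.8] w 16.6 48.853567242622375
top 243 [458. -26. 191.] [505.  22. 372.]
180 13 [475.3 -10.3 195.7] [483.   1. 199.] [473. -15. 191.]
200 11 [475.3  -8.1 204.7] [484.  -1. 218.] [474. -15. 201.]
340 12 [460.9 -11.1 356.1] [474.  -1. 360.] [459. -24. 352.]
360 202 [474.2  -6.6 367.8] [505.  20. 372.] [458. -26. 360.]
scene 130 [461. -31. 183.] [491.  11. 367.]
180 13 [479.2 -14.9 193.1] [487.  -9. 199.] [476. -20. 183.]
200 9 [478.  -14.9 209.7] [481. -10. 219.] [476. -17. 200.]
220 10 [480.1 -13.8 231.7] [483.  -9. 236.] [477. -16. 223.]
240 7 [480.9 -13.9 248.5] [484. -12. 258.] [478. -16. 240.]
260 7 [479.  -10.4 267.1] [481.  -8. 278.] [477. -17. 261.]
280 6 [480.5 -13.3 283. ] [482.  -9. 290.] [479. -15. 281.]
320 7 [477.  -13.3 326.9] [481.  -6. 340.] [466. -16. 321.]
340 37 [468.6 -20.5 352.1] [483.  11. 359.] [461. -30. 344.]
360 34 [469.7 -21.3 364.2] [491.  -0. 367.] [461. -31. 360.]
end [ 541.  -237.4  310.2] [ 0.14  0.44 -0.31  1.31 -1.27 -1.07]
[[[0.003,-0.003,0.013],[0.0,0.0,-0.0]],[[0.004,-0.004,0.013],[0.0,0.0,-0.0]],[[0.003,-0.003,0.013],[0.0,0.0,-0.0]],[[0.004,-0.003,0.012],[0.0,0.0,-0.1]],[[0.003,-0.004,0.013],[0.0,0.1,0.0]]]
[[[0.004,-0.003,0.013],[0.0,-0.0,0.0]],[[0.003,-0.004,0.013],[0.0,-0.0,0.0]],[[0.004,-0.003,0.013],[0.0,-0.0,-0.0]],[[0.003,-0.003,0.013],[0.0,-0.0,-0.0]],[[0.004,-0.004,0.013],[0.0,0.0,-0.0]]]
[[[0.003,-0.003,0.012],[0.0,0.0,-0.1]],[[0.003,-0.003,0.013],[0.0,0.0,0.0]],[[0.004,-0.004,0.013],[0.0,0.0,0.0]],[[0.003,-0.003,0.013],[0.0,0.1,0.0]],[[0.004,-0.003,0.013],[0.0,-0.0,-0.0]]]
[[[0.003,-0.004,0.013],[0.0,-0.0,-0.0]],[[0.004,-0.003,0.013],[0.0,-0.0,-0.0]]]
```

```bash
cat >> plan.py <<'E'
def tcp(ey,ez,th,ex=541):
    a=np.radians(th); return (ex,ey-134.5*np.sin(a)-4.5*np.cos(a),ez+134.5*np.cos(a)-4.5*np.sin(a),-90,15+th,-180)
E
python3 - <<'E'
from plan import *
plan((12,tcp(-219,165,0)))
E
```

```text
end [ 541.  -223.2  299.5] [ 0.17  0.47 -0.3   1.36 -1.26 -0.99]
[[[0.004,-0.005,0.017],[0.0,0.0,-0.0]],[[0.004,-0.005,0.018],[0.0,0.0,-0.0]],[[0.003,-0.004,0.017],[0.0,0.0,-0.1]],[[0.004,-0.005,0.017],[0.0,0.1,0.0]],[[0.004,-0.005,0.018],[0.0,-0.0,0.0]]]
[[[0.004,-0.005,0.017],[0.0,-0.0,-0.0]],[[0.003,-0.004,0.018],[0.0,0.0,-0.0]],[[0.004,-0.005,0.017],[0.0,0.0,-0.1]],[[0.004,-0.005,0.017],[0.0,0.0,0.0]],[[0.004,-0.005,0.018],[0.0,0.1,0.0]]]
[[[0.003,-0.004,0.017],[0.0,-0.0,-0.0]],[[0.004,-0.005,0.017],[0.0,-0.0,-0.0]]]
```

Call:
jog_arm --series '[[[0.004, -0.005, 0.017], [0, 0, 0]], [[0.004, -0.005, 0.018], [0, 0, 0]], [[0.003, -0.004, 0.017], [0, 0, -0.1]], [[0.004, -0.005, 0.017], [0, 0, 0]], [[0.004, -0.005, 0.018], [0, 0, 0]]]'

```text
time_s: 23.4
position: [508.2, -100.4, 306.7]
tool_rot: [-0.561, 0.563, -0.43, -0.429]
wrist_force: [0.1, 0.2, -1.4]
grip_width: 16.1
finger_force: 48.9
```

Call:
jog_arm --series '[[[0.004, -0.005, 0.017], [0, 0, 0]], [[0.003, -0.004, 0.018], [0, 0, 0]], [[0.004, -0.005, 0.017], [0, 0, -0.1]], [[0.004, -0.005, 0.017], [0, 0, 0]], [[0.004, -0.005, 0.018], [0, 0.1, 0]]]'

```text
time_s: 23.9
position: [532.0, -189.5, 302.8]
tool_rot: [-0.56, 0.562, -0.431, -0.43]
wrist_force: [0.1, -0.1, -1.2]
grip_width: 16.1
finger_force: 48.8
```

Call:
jog_arm --series '[[[0.003, -0.004, 0.017], [0, 0, 0]], [[0.004, -0.005, 0.017], [0, 0, 0]], [[0, 0, 0], [0, 0, 0]], [[0, 0, 0], [0, 0, 0]]]'

```text
time_s: 24.3
position: [540.4, -223.6, 300.6]
tool_rot: [-0.56, 0.562, -0.43, -0.431]
wrist_force: [0.1, 0.2, -1.5]
grip_width: 16.2
finger_force: 48.9
```

```bash
python3 - <<'E'
from chk import *
t=cv2.imread('pics/top7.png');s=cv2.imread('pics/scene7.png')
cv2.imwrite('pics/t8.png',np.hstack([cv2.resize(t[100:230,270:400],None,fx=3,fy=3),cv2.resize(s[140:270,255:385],None,fx=3,fy=3)]))
plan((14,tcp(-218,22,0)))
E
```

```text
t 24.3 az -22.47 r 584.8 pos [ 540.4 -223.6  300.6] R [[-0.0, -1.0, -0.0], [-0.26, 0.0, -0.97], [0.97, -0.0, -0.26]] j [ 0.16  0.49 -0.27  1.36 -1.26 -1.  ] F [ 0.1  0.2 -1.5] w 16.2 48.87312948703766
top 493 [ 514. -237.  185.] [ 562. -192.  364.]
180 13 [ 530.  -219.1  189.7] [ 535. -214.  195.] [ 528. -227.  185.]
200 11 [ 531.9 -215.3  209.4] [ 533. -212.  218.] [ 531. -223.  203.]
220 5 [ 530.7 -216.   227.9] [ 532. -213.  232.] [ 530. -219.  222.]
340 324 [ 534.7 -213.   358.5] [ 560. -192.  360.] [ 514. -237.  340.]
360 137 [ 539.5 -218.2  360.9] [ 562. -193.  364.] [ 518. -237.  360.]
scene 136 [ 514. -243.  173.] [ 550. -202.  358.]
160 9 [ 532.5 -225.8  178.8] [ 537. -222.  180.] [ 530. -231.  173.]
180 11 [ 535.6 -227.5  188.9] [ 539. -219.  195.] [ 533. -231.  184.]
200 6 [ 535.4 -224.3  215.3] [ 536. -221.  219.] [ 535. -225.  204.]
220 8 [ 534.8 -223.8  233.5] [ 536. -220.  239.] [ 534. -227.  223.]
240 12 [ 535.2 -223.2  247.9] [ 538. -217.  257.] [ 533. -228.  241.]
260 9 [ 533.1 -222.3  270.6] [ 536. -219.  276.] [ 532. -224.  261.]
300 4 [ 535.3 -225.2  317.9] [ 538. -220.  320.] [ 532. -226.  313.]
320 21 [ 523.  -224.3  335.6] [ 535. -215.  340.] [ 517. -237.  320.]
340 56 [ 521.9 -226.6  350.6] [ 550. -202.  358.] [ 514. -243.  341.]
end [ 540.8 -222.6  156.2] [ 0.17  0.66 -0.37  1.09 -1.26 -0.99]
[[[-0.01,-0.0,0.003],[0.0,-0.0,0.0]],[[-0.01,-0.0,0.002],[0.0,-0.0,0.0]],[[-0.01,-0.0,0.003],[0.0,-0.0,0.0]],[[-0.01,-0.0,0.003],[0.0,-0.0,0.0]],[[-0.01,-0.0,0.002],[0.0,-0.0,0.0]]]
[[[-0.009,-0.0,0.003],[0.0,-0.0,0.0]],[[-0.01,-0.0,0.002],[0.0,-0.0,0.0]],[[-0.01,-0.0,0.003],[0.0,-0.0,0.0]],[[-0.01,-0.0,0.003],[0.0,-0.0,0.0]],[[-0.01,-0.0,0.002],[0.0,-0.0,0.0]]]
[[[-0.01,-0.0,0.003],[0.0,-0.0,0.0]],[[-0.01,-0.0,0.003],[0.0,-0.0,0.0]],[[-0.01,-0.0,0.002],[0.0,-0.0,0.0]],[[-0.01,-0.0,0.003],[0.0,-0.0,0.0]]]
```

View pics/t8.png

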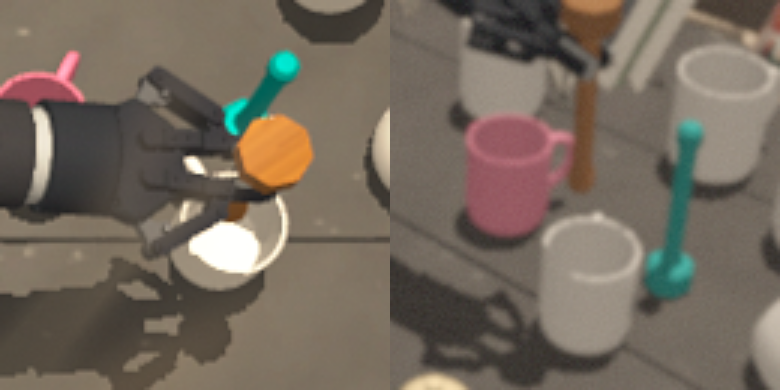

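The masher is upright and handle-down. Its head is at top-view crop (275,152) and its handle end is above the mug opening in both views. Lowering it in.

Call:
jog_arm --series '[[[-0.01, 0, 0.0027], [0, 0, 0]], [[-0.01, 0, 0.0027], [0, 0, 0]], [[-0.01, 0, 0.0027], [0, 0, 0]], [[-0.01, 0, 0.0027], [0, 0, 0]], [[-0.01, 0, 0.0027], [0, 0, 0]]]'

```text
time_s: 24.9
position: [540.9, -223.1, 246.2]
tool_rot: [0.561, -0.56, 0.43, 0.432]
wrist_force: [-0.3, 0.9, -1.0]
grip_width: 16.6
finger_force: 48.9
```

Call:
jog_arm --series '[[[-0.01, 0, 0.0027], [0, 0, 0]], [[-0.01, 0, 0.0027], [0, 0, 0]], [[-0.01, 0, 0.0027], [0, 0, 0]], [[-0.01, 0, 0.0027], [0, 0, 0]], [[-0.01, 0, 0.0027], [0, 0, 0]]]'

```text
time_s: 25.4
position: [540.9, -223.4, 195.0]
tool_rot: [0.561, -0.56, 0.43, 0.431]
wrist_force: [-0.6, 0.8, -1.0]
grip_width: 16.2
finger_force: 48.9
```

Call:
jog_arm --series '[[[-0.01, 0, 0.0027], [0, 0, 0]], [[-0.01, 0, 0.0027], [0, 0, 0]], [[-0.01, 0, 0.0027], [0, 0, 0]], [[-0.008, 0, 0.0022], [0, 0, 0]], [[0, 0, 0], [0, 0, 0]]]'

```text
time_s: 25.9
position: [540.3, -223.6, 155.2]
tool_rot: [0.561, -0.56, 0.43, 0.432]
wrist_force: [0.7, 0.4, -1.2]
grip_width: 16.0
finger_force: 48.9
```

```bash
python3 - <<'E'
from plan import *
show()
plan((4,tcp(-218,20,8)),(8,tcp(-218,15,24)))
E
```

```text
t 25.9 az -22.48 r 584.8 pos [ 540.3 -223.6  155.2] R [[0.0, -1.0, -0.0], [-0.26, 0.0, -0.97], [0.97, 0.0, -0.26]] j [ 0.16  0.67 -0.36  1.09 -1.26 -1.01] F [ 0.7  0.4 -1.2] w 16.0 48.87480139732361
end [ 541.3 -277.   135.5] [-0.05  0.39 -0.5   0.62 -0.89 -1.64]
[[[0.0,-0.0,0.004],[0.0,-2.0,0.0]],[[0.001,-0.0,0.005],[0.0,-2.0,0.1]],[[0.001,-0.001,0.004],[0.1,-2.1,0.0]],[[0.001,0.0,0.005],[-0.0,-2.0,0.1]],[[-0.0,0.0,0.005],[-0.0,-2.0,-0.0]]]
[[[-0.0,0.0,0.005],[-0.0,-2.0,-0.0]],[[-0.0,0.0,0.005],[-0.0,-2.0,-0.0]],[[0.0,0.0,0.004],[-0.0,-2.0,-0.0]],[[0.001,0.0,0.005],[-0.0,-2.0,-0.0]],[[0.001,0.0,0.005],[-0.0,-2.0,-0.0]]]
[[[0.0,0.0,0.005],[-0.0,-2.0,-0.0]],[[0.001,0.0,0.005],[-0.0,-2.0,-0.0]]]
```

Call:
jog_arm --series '[[[0, 0, 0.004], [0, -2, 0]], [[0.001, 0, 0.005], [0, -2, 0]], [[0.001, 0, 0.004], [0, -2, 0]], [[0.001, 0, 0.005], [0, -2, 0.1]], [[0, 0, 0.005], [0, -2, 0]]]'

```text
time_s: 26.4
position: [541.1, -246.4, 152.4]
tool_rot: [-0.596, 0.597, -0.38, -0.38]
wrist_force: [0.2, 0.2, -1.1]
grip_width: 16.4
finger_force: 48.9
```

Call:
jog_arm --series '[[[0, 0, 0.005], [0, -2, 0]], [[0, 0, 0.005], [0, -2, 0]], [[0, 0, 0.004], [0, -2, 0]], [[0.001, 0, 0.005], [0, -2, 0]], [[0, 0, 0], [0, 0, 0]]]'

```text
time_s: 26.9
position: [541.0, -264.3, 145.1]
tool_rot: [-0.62, 0.622, -0.338, -0.337]
wrist_force: [-0.6, -0.3, -0.9]
grip_width: 16.3
finger_force: 48.8
```

Call:
jog_arm --series '[[[0.001, 0, 0.005], [0, -2, 0]], [[0, 0, 0.005], [0, -2, 0]], [[0.001, 0, 0.005], [0, -2, 0]], [[0, 0, 0], [0, 0, 0]], [[0, 0, 0], [0, 0, 0]]]'

```text
time_s: 27.4
position: [540.6, -276.9, 136.9]
tool_rot: [-0.638, 0.638, -0.305, -0.305]
wrist_force: [-0.1, 0.1, -2.7]
grip_width: 16.1
finger_force: 48.8
```

```bash
python3 - <<'E'
from chk import *
t=cv2.imread('pics/top7.png');s=cv2.imread('pics/scene7.png')
cv2.imwrite('pics/t9.png',np.hstack([cv2.resize(t[100:230,270:400],None,fx=3,fy=3),cv2.resize(s[140:270,255:385],None,fx=3,fy=3)]))
E
```

```text
t 27.4 az -27.12 r 607.4 pos [ 540.6 -276.9  136.9] R [[-0.0, -1.0, -0.0], [-0.63, 0.0, -0.78], [0.78, 0.0, -0.63]] j [-0.05  0.39 -0.5   0.63 -0.89 -1.64] F [-0.1  0.1 -2.7] w 16.1 48.8321989774704
top 400 [ 514. -312.  128.] [ 560. -255.  204.]
120 12 [ 542.3 -259.3  135.5] [ 545. -255.  140.] [ 538. -263.  128.]
140 21 [ 538.8 -265.5  151.2] [ 557. -261.  160.] [ 533. -272.  143.]
160 4 [ 525.3 -271.4  179.3] [ 537. -263.  180.] [ 515. -281.  174.]
180 333 [ 536.2 -286.5  192.6] [ 560. -262.  200.] [ 514. -312.  181.]
200 30 [ 540.1 -274.   201.3] [ 555. -267.  204.] [ 525. -286.  200.]
scene 52 [ 515. -312.   93.] [ 570. -253.  195.]
80 3 [ 532.9 -255.1   94.2] [ 535. -254.   99.] [ 532. -256.   93.]
100 5 [ 533.6 -260.4  107.2] [ 535. -255.  113.] [ 533. -263.  101.]
160 16 [ 522.3 -294.6  176.3] [ 570. -253.  180.] [ 517. -308.  165.]
180 28 [ 520.6 -292.7  187.7] [ 529. -275.  195.] [ 515. -312.  181.]
```

View pics/t9.png

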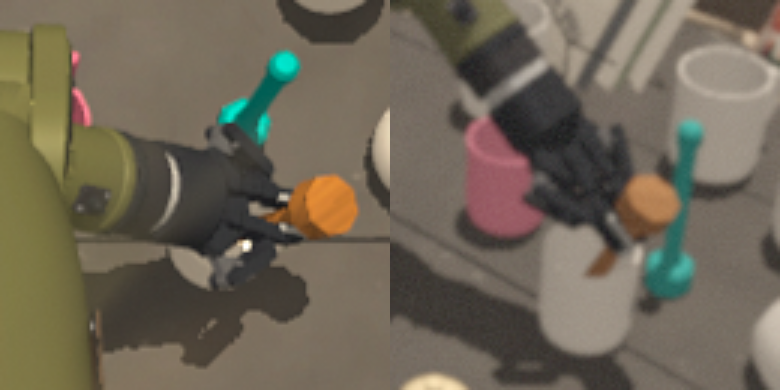

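The head leans out over the far rim, with the shaft inside the mug and nothing else disturbed. Now I lower it the last few mm to contact, watching the force.

Call:
jog_arm --series '[[[-0.0012, 0, 0.0009], [0, 0, 0]], [[-0.0008, 0, 0.0006], [0, 0, 0]], [[0, 0, 0], [0, 0, 0]], [[0, 0, 0], [0, 0, 0]]]'

```text
time_s: 27.9
position: [540.8, -276.7, 134.2]
tool_rot: [-0.638, 0.638, -0.305, -0.305]
wrist_force: [-0.5, 0.0, -0.9]
grip_width: 16.7
finger_force: 48.8
```

Call:
jog_arm --series '[[[-0.0008, 0, 0.0006], [0, 0, 0]], [[0, 0, 0], [0, 0, 0]], [[0, 0, 0], [0, 0, 0]]]'

```text
time_s: 28.2
position: [540.8, -276.8, 133.3]
tool_rot: [-0.638, 0.638, -0.305, -0.305]
wrist_force: [-0.6, -0.4, -1.0]
grip_width: 16.2
finger_force: 48.8
```

```bash
python3 -c "
from plan import *
show()
plan((3,tcp(-218,13,28)))"
```

```text
t 28.2 az -27.11 r 607.5 pos [ 540.8 -276.8  133.3] R [[-0.0, -1.0, -0.0], [-0.63, 0.0, -0.78], [0.78, 0.0, -0.63]] j [-0.05  0.39 -0.5   0.62 -0.89 -1.65] F [-0.6 -0.4 -1. ] w 16.2 48.81940305233002
end [ 540.8 -285.6  129.8] [-0.09  0.37 -0.49  0.61 -0.82 -1.7 ]
[[[0.001,-0.0,0.003],[0.0,-1.4,-0.0]],[[0.001,-0.0,0.003],[0.0,-1.3,-0.0]],[[0.001,-0.0,0.003],[0.0,-1.4,-0.0]]]
```

Call:
jog_arm --series '[[[0.001, 0, 0.003], [0, -1.4, 0]], [[0.001, 0, 0.003], [0, -1.4, 0]], [[0, 0, 0], [0, 0, 0]], [[0, 0, 0], [0, 0, 0]]]'

```text
time_s: 28.6
position: [540.7, -283.2, 131.3]
tool_rot: [-0.645, 0.646, -0.289, -0.289]
wrist_force: [-1.0, 0.5, -1.0]
grip_width: 15.9
finger_force: 48.8
```

Call:
jog_arm --series '[[[-0.0008, 0, 0.0007], [0, 0, 0]], [[0, 0, 0], [0, 0, 0]], [[0, 0, 0], [0, 0, 0]]]'

```text
time_s: 28.9
position: [540.9, -282.8, 130.2]
tool_rot: [-0.645, 0.645, -0.289, -0.289]
wrist_force: [-0.7, -0.8, 0.7]
grip_width: 16.3
finger_force: 48.8
```

Call:
jog_arm --series '[[[-0.0008, 0, 0.0007], [0, 0, 0]], [[0, 0, 0], [0, 0, 0]], [[0, 0, 0], [0, 0, 0]]]'

```text
time_s: 29.2
position: [541.1, -283.2, 129.8]
tool_rot: [-0.645, 0.645, -0.29, -0.29]
wrist_force: [-1.2, -1.4, 6.1]
grip_width: 16.5
finger_force: 49.0
```

```bash
python3 -c "
from plan import *
show()"
```

```text
t 29.2 az -27.62 r 610.8 pos [ 541.1 -283.2  129.8] R [[-0.0, -1.0, -0.0], [-0.66, 0.0, -0.75], [0.75, -0.0, -0.66]] j [-0.08  0.38 -0.5   0.6  -0.84 -1.69] F [-1.2 -1.4  6.1] w 16.5 48.96172642707825
```

The end is resting on the floor (Fz +6 N). Ease off slightly, release, then retract along the tool axis.

Call:
jog_arm --series '[[[0.0004, 0, -0.0003], [0, 0, 0]], [[0, 0, 0], [0, 0, 0]]]' --force 20

```text
time_s: 29.4
position: [541.1, -283.0, 129.9]
tool_rot: [-0.645, 0.646, -0.29, -0.289]
wrist_force: [-1.1, -2.4, 4.8]
grip_width: 16.3
finger_force: 49.0
```

Call:
jog_arm --series '[[[0, 0, 0], [0, 0, 0]], [[0, 0, 0], [0, 0, 0]], [[0, 0, 0], [0, 0, 0]], [[0, 0, 0], [0, 0, 0]]]' --jaw 0.022

```text
time_s: 29.8
position: [540.6, -282.5, 129.0]
tool_rot: [-0.645, 0.645, -0.289, -0.289]
wrist_force: [-0.0, 0.4, 0.2]
grip_width: 22.2
finger_force: 0.0
```

Call:
jog_arm --series '[[[0, 0, 0], [0, 0, 0]], [[0, 0, 0], [0, 0, 0]], [[0, 0, 0], [0, 0, 0]], [[0, 0, 0], [0, 0, 0]], [[0, 0, 0], [0, 0, 0]]]' --jaw 0.045

```text
time_s: 30.3
position: [540.8, -282.8, 129.4]
tool_rot: [-0.645, 0.645, -0.289, -0.289]
wrist_force: [0.6, -0.2, -0.2]
grip_width: 44.9
finger_force: 0.0
```

```bash
python3 -c "
from chk import *"
```

```text
t 30.3 az -27.6 r 610.3 pos [ 540.8 -282.8  129.4] R [[-0.0, -1.0, -0.0], [-0.67, 0.0, -0.75], [0.75, -0.0, -0.67]] j [-0.08  0.38 -0.5   0.6  -0.84 -1.69] F [ 0.6 -0.2 -0.2] w 44.9 0.0
top 433 [ 515. -330.   -0.] [ 582. -257.  190.]
100 24 [ 540.  -264.   114.7] [ 547. -257.  120.] [ 532. -270.  104.]
120 50 [ 538.7 -274.3  129.7] [ 547. -264.  140.] [ 531. -284.  120.]
140 13 [ 535.1 -281.8  144.4] [ 542. -279.  160.] [ 532. -328.  140.]
160 285 [ 536.7 -305.2  172.4] [ 560. -279.  180.] [ 515. -330.  160.]
180 58 [ 538.7 -294.8  182.7] [ 558. -286.  190.] [ 522. -305.  180.]
scene 38 [ 517. -326.  131.] [ 564. -269.  179.]
120 3 [ 533.5 -287.2  133. ] [ 564. -269.  139.] [ 533. -290.  131.]
140 5 [ 519.  -305.5  157.8] [ 520. -299.  159.] [ 517. -314.  153.]
160 30 [ 521.2 -309.9  168.9] [ 547. -297.  179.] [ 517. -326.  162.]
```

Call:
jog_arm --series '[[[0, 0, -0.01], [0, 0, 0]], [[0, 0, -0.015], [0, 0, 0]], [[0, 0, -0.02], [0, 0, 0]], [[0, 0, -0.03], [0, 0, 0]], [[0, 0, -0.03], [0, 0, 0]]]'

```text
time_s: 30.9
position: [540.4, -203.9, 199.9]
tool_rot: [-0.645, 0.646, -0.289, -0.29]
wrist_force: [1.3, -0.3, 0.1]
grip_width: 44.8
finger_force: 0.0
```

Call:
jog_arm --series '[[[0, 0, -0.03], [0, 0, 0]], [[0, 0, -0.03], [0, 0, 0]], [[0, 0, -0.03], [0, 0, 0]], [[0, 0, -0.03], [0, 0, 0]], [[0, 0, -0.03], [0, 0, 0]]]'

```text
time_s: 31.4
position: [540.8, -91.5, 300.1]
tool_rot: [-0.645, 0.645, -0.289, -0.289]
wrist_force: [0.5, 0.4, -0.3]
grip_width: 45.3
finger_force: 0.0
```

Call:
jog_arm --series '[[[0, 0, 0], [0, 0, 0]], [[0, 0, 0], [0, 0, 0]], [[0, 0, 0], [0, 0, 0]], [[0, 0, 0], [0, 0, 0]], [[0, 0, 0], [0, 0, 0]]]'

```text
time_s: 31.9
position: [540.4, -93.3, 298.5]
tool_rot: [-0.645, 0.646, -0.289, -0.29]
wrist_force: [-0.0, -0.6, -0.1]
grip_width: 44.8
finger_force: 0.0
```

```bash
python3 - <<'E'
from plan import *
show()
t=cam('top')['img'];s=cam('scene')['img']
cv2.imwrite('pics/t10.png',np.hstack([cv2.resize(t[90:240,250:400],None,fx=2.6,fy=2.6),cv2.resize(s[140:290,245:395],None,fx=2.6,fy=2.6)]))
E
```

```text
t 31.9 az -9.79 r 548.4 pos [540.4 -93.3 298.5] R [[-0.0, -1.0, -0.0], [-0.67, 0.0, -0.75], [0.75, 0.0, -0.67]] j [ 0.27  0.34 -0.14  1.38 -0.8  -1.18] F [-0.  -0.6 -0.1] w 44.8 0.0
```

View pics/t10.png

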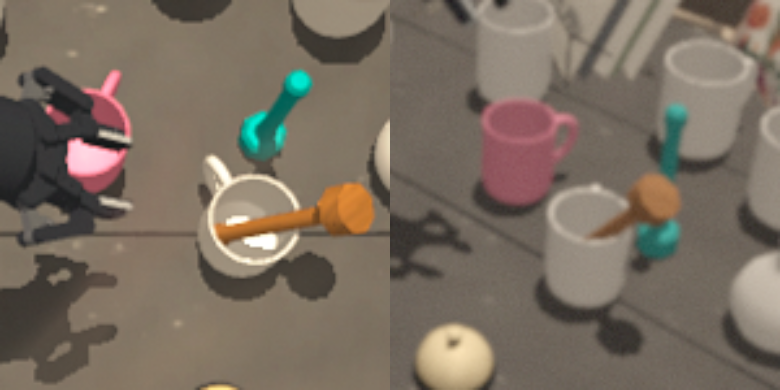

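The masher now rests handle-down in the upright short mug. Its head is above the rim, at (345,208) in the top view and (655,197) in the scene view. The teal and pink look-alikes are undisturbed and the gripper is clear, so I'm handing in.

```bash
python3 -c "
from workcell import manip
print(manip.finish_job())"
```

```text
the job is handed in; nothing more can be done
None
```

I pulled the wooden masher out, turned it end for end and lowered it back into the short mug handle-down; in the last pictures it leans on the rim with its head showing and the mug stands upright. The job was handed in at about 32 s, and no verdict was returned.

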